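# Gauge the rotator bearing: go end in, no-go end refused

### The job

The wheel is off the tube rotator; check its end bearing for wear with the double-ended plug gauge. Feel the gauge's long go end into the bearing bore and push it fully home, until the handle's shoulder bears lightly on the ball, draw it right out, then offer the short no-go end squarely to the bore and press steadily for a second with about half a kilo of force to confirm that it is refused. Keep it gentle, never above 20 N on the bearing, lay the gauge back in the V notches of its rest and leave the wheel and the bottles where they stand.

Things in the scene. Friction and masses are not known exactly. Their poses are not given: they have to be found in the camera images.
- rotator: fixed white tube rotator, wheel removed: base 130 (x) x 400 (y) x 15 mm; drive unit 140 mm high at its +y end, facing the bearing at y = +225 mm with a shaft stub to +205; black end bearing on a riser at y = 0: foot 94 x 24 mm, ring 53 mm across and 16 thick (y = -8 to 8), top at z = 116 mm. Origin on the bench below the ring's middle; z up; the bore runs along y
- bore_centre (a point): middle of the bearing's ring on the bore axis, 85 mm above the bench; axes as the rotator's. In the ring a white ball, 24 mm long with flat faces 24 mm across and a 16 mm through bore; gauge from either face. It is locked up to 6 mm off centre along y, so a face lies 6 to 18 mm from here: feel for it. It starts up to 0.07 rad askew and swivels lightly, so its mouth may lie 1 mm off axis
- gauge: loose double-ended plug gauge, about 0.17 kg, 124 mm long along x; origin on its axis at mid-handle. Hexagonal handle 22 mm across flats, x = -37 to 37 mm, two flats upright (its +y, -y) as it lies; 24 mm round collar, 4 mm thick, at each handle end; go end at +x: 15 mm diameter, 28 long, tip chamfered 1.5 mm; no-go end at -x: 19 mm diameter, 14 long
- go_tip (a point): centre of the end face of the go end, 69 mm from the gauge's origin along +x
- go_shoulder: the 24 mm collar at the root of the go end; origin at the centre of its shoulder face, 41 mm from the gauge's origin along +x; this face meets the ball's face when the go end is fully home
- nogo_end: the short 19 mm no-go end; origin at the centre of its end face, 55 mm from the gauge's origin along -x
- gauge_rest: fixed beech rest: base 100 (x) x 56 x 12 mm with two uprights 8 mm thick at x = +27 and -27 mm, each with a 120 degree V notch for the handle, 46 mm free between them for the fingers; tops 52 mm above the bench. Origin: centre of its underside. The gauge may be laid back either way round
- rest_seat (a point): where the gauge's origin lies when it rests in the middle of the notches, 52 mm above the bench; x along the rest
- tube_wheel: bystander: the rotator's white wheel of 124 mm diameter lying flat, with a steel shaft standing up to 75 mm; origin at the centre of its underside
- bottle_small: bystander: amber dropper bottle, 32 mm diameter, 70 mm high; origin under its centre
- bottle_large: bystander: amber bottle, 42 mm diameter, 105 mm high; origin under its centre
Things that resemble listed ones, but are neither listed nor needed, are in the scene too. Of the things like the gauge, leave any that is black; of the rest the larger one is meant. What is shaped like the gauge_rest but pink is not meant.

How it is judged (in metres and radians):
On the way, in this order (a step that is already met when the one before it is completed fails the run):
1. the go end is fully home: its shoulder bears on the ball's face with more than 1.5 N, square to the bore, for 0.2 s (contact force between go_shoulder and rotator above 1.5 N and distance between go_shoulder and bore_centre below 0.02 m and angle between the x axis of gauge and the y axis of rotator, either way round below 0.12 rad), for 0.2 s.
2. the go end is drawn right out of the bore (distance between go_tip and bore_centre above 0.027 m), for 0.1 s.
3. the no-go end is pressed squarely on the bore's mouth with more than 3 N for 0.5 s and does not enter (contact force between nogo_end and rotator above 3 N and distance between nogo_end and bore_centre below 0.02 m and x of nogo_end in the frame of bore_centre between -0.003 and 0.003 m and z of nogo_end in the frame of bore_centre between -0.003 and 0.003 m and angle between the x axis of gauge and the y axis of rotator, either way round below 0.12 rad), for 0.5 s.
At the end, for the whole second after the job is handed in: the gauge lies released and at rest in both V notches of its rest, either way round, its handle's middle within 9 mm of the rest's middle lengthwise, 4 mm sideways and 3 mm in height (x of gauge in the frame of rest_seat between -0.009 and 0.009 m and y of gauge in the frame of rest_seat between -0.004 and 0.004 m and z of gauge in the frame of rest_seat between -0.003 and 0.003 m and angle between the x axis of gauge and the x axis of gauge_rest, either way round below 0.1 rad and linear speed of gauge below 0.02 m/s); the robot touches nothing.
It fails at once if the gauge bears on the rotator or its bearing with more than 20 N (contact force between gauge and rotator above 20 N).
It fails at once if the wheel or a bottle is moved by more than 15 mm (distance of any of tube_wheel, bottle_small, bottle_large from where it was at the start of the episode above 0.015 m).
It also fails if it takes over 72 s, if anything falls off the work surface, if the arm or the gripper's body presses on something with over 40 N, if the wrist force passes 120 N, or if a joint passes its speed limit or range.

### The arm

A 7-joint arm with a two-finger parallel gripper is mounted at the origin on the work surface. World frame = base frame: x ahead of the robot, y to its left, z up, the work surface at z = 0. Lengths are in m, angles in degrees, forces in N, time in s.
With the tool pointing down it reaches from about 0.35 to 0.9 m from the base axis. Payload 8.1 kg.
Tool frame: the origin (TCP) lies midway between the tips of the shut fingers; the grasp point (between the pads) lies 19 mm behind it; z points along the fingers, y is the direction in which the jaws open and shut (so a half turn about z gives the same grasp; the last joint's range is limited). The gripper opens to 92 mm and grips with 3 to 60 N. Pads are 19 mm wide; open, the fingers measure 130 mm over their backs; the gripper's body (75 mm by 190 mm) begins 47 mm behind the grasp point.
Start: joints at [68.606, 24.895, 1.432, 90.138, -0.665, 64.973, -4.303], TCP at [0.167, -0.602, 0.197] pointing down, gripper open.
Joint ranges: [-149.89, 149.89], [-25.12, 119.58], [-72.63, 75.52], [4.76, 147.25], [-75.54, 255.54], [6.69, 114.76], [-157.13, 157.13]. Speed limits (degrees/s): [127.2, 127.2, 172.46, 172.46, 180, 180, 180].

### API

Orientations are given as [roll, pitch, yaw] about the fixed x, y, z axes, in that order (R = Rz(yaw) Ry(pitch) Rx(roll)).
In Python, from plant import env gives the robot as it stands. The module is installed in compiled form; this text tells all that it offers.
- The arm moves only by the tool servo_tool, never from a script. Its argument "steps" is text: rows parted by semicolons, each of 4 numbers parted by spaces: the shift along the tool's x, y, z in mm, then the turn about the tool's z in rad. A call has 1 to 12 rows; each row is the pose to reach, as a shift and turn from the pose commanded when the call began, along the tool's axes at that moment; what a row does not reach only later rows make up. A row lasts 1/10 s, in which the tool goes at most 50 mm and 8.59 degrees, less where a joint would pass 70% of its speed; a pose out of reach is approached as far as the arm can. A call with a gripper value outside its range is refused whole. "gripper" is the opening, from 0 (shut) to 1 (fully open), set as the call begins (left out, the last holds). The fingers move at their own pace and stop on an object; "squeeze" is the grip in N (left out, the last holds). Time passes only in rows, so rows that repeat a pose let the fingers close. It gives the time, the measured TCP pose, the force and the opening at its end, in the units of the state.
- env.get_obs(): the state, without advancing time (a new reading comes with each control period).
- env.read_camera(name): name is "side" or "top"; returns the picture (400x640x3 uint8, red, green, blue); there is no depth.
- env.camera_params(name): a dict with "camera_matrix" (3x3 intrinsics, pixels), "rvec" (rotation vector, rad) and "tvec" (3), from world to camera coordinates, as OpenCV has them. Camera axes: x right, y down, z forward; pixel columns grow to the right and rows downward; lengths in m; the calibration is good to about 2 mm. A picture is of the moment at which its call begins. camera_params takes no time and is no camera call.
- env.close_job(): hands the job in, once; it reports no verdict.
The state is a dict: "clock": time; "joint_positions": joint angles; "qd": joint speeds; "effort": joint torques, N m; "tcp_pos": TCP position; "tcp_rot": TCP orientation; "ft_force": force on the tool from outside, world axes, zero at the start; "moment": the same for the moment, N m; "grip_width": finger opening in m.
Only numpy, scipy, OpenCV 4.12 (cv2) and the standard library are available. Lean on these libraries where they do the work, as an engineer would, in place of code of your own. Each camera call takes 0.05 s, during which the arm holds its last target.

## Working session

There is one attempt and no reset: what is moved stays moved. The work goes in short steps, Python scripts to look and compute and a tool call to move; the robot and the scene stay as the last step left them, time stands still between calls to the robot, and variables do not carry over. Pictures are saved under pics/ and viewed, and the job is handed in when it is done.

Besides the shell and the picture viewer there is one more tool, called as name(argument=value, ...), one argument or row to a line, values as JSON. servo_tool: Moves the arm, as the interface text tells. Its arguments: {"type":"object","properties":{"steps":{"type":"string"},"gripper":{"type":"number"},"squeeze":{"type":"number"}},"required":["steps"]}

```bash
mkdir -p pics
python3 - <<'E'
from plant import env
import cv2
print(env.get_obs())
for n in ("side","top"):
    im=env.read_camera(n); cv2.imwrite(f"pics/{n}0.png",im[:,:,::-1]); 
    p=env.camera_params(n); print(n,p)
E
```

```text
{'clock': 0.0, 'joint_positions': array([68.6059991 , 24.93587829,  1.4287578 , 90.19048932, -0.66428792,
       64.97269008, -4.30365897]), 'qd': array([ 0.02541736, -0.02042558,  0.04230509,  0.04533989,  0.04798334,
        0.02411201, -0.01882856]), 'effort': array([ 7.56671452e-04, -6.67838502e+01,  9.85663645e-01, -3.14458251e+01,
       -6.03277353e-02,  4.29204851e-02,  1.71733204e-04]), 'tcp_pos': array([ 0.1669926 , -0.60168678,  0.19634144]), 'tcp_rot': array([-1.79909557e+02,  7.65987176e-03,  1.55127396e+01]), 'ft_force': array([ 0.20721448,  0.04376388, -0.08173034]), 'moment': array([ 0.03751636, -0.00671019, -0.0101305 ]), 'grip_width': 0.09183669758087931}
side {'camera_matrix': array([[456.88332597,   0.        , 325.64277626],
       [  0.        , 456.88332597, 200.03628579],
       [  0.        ,   0.        ,   1.        ]]), 'rvec': array([ 0.50773789, -2.54965826,  1.44642603]), 'tvec': array([0.47998229, 0.23428413, 0.56371933])}
top {'camera_matrix': array([[456.3389493 ,   0.        , 318.37763686],
       [  0.        , 456.3389493 , 203.67082709],
       [  0.        ,   0.        ,   1.        ]]), 'rvec': array([ 2.13787042, -2.13565394,  0.18548881]), 'tvec': array([-0.10124711,  0.56923732,  0.83549175])}
```

View pics/side0.png

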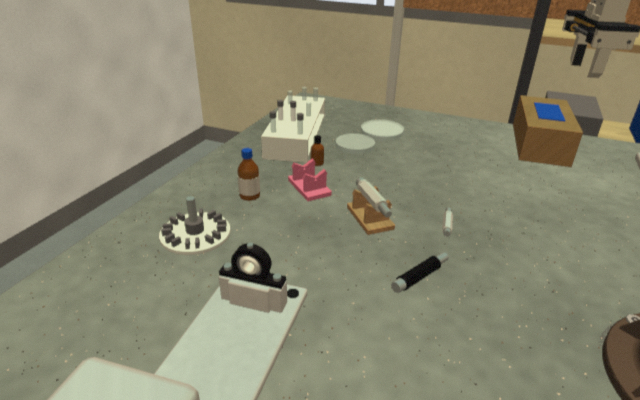

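View pics/top0.png

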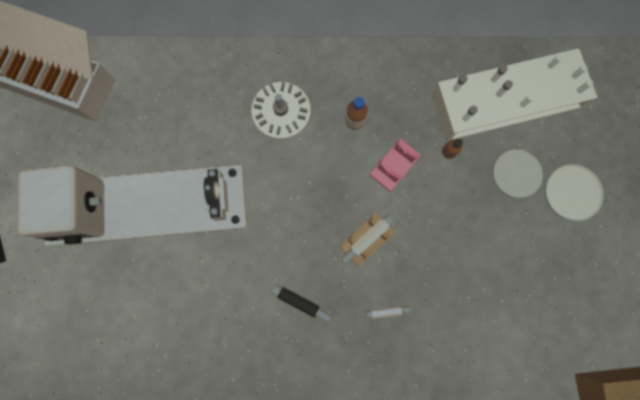

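The side view shows the bearing at about (252,265), the beech rest with the white gauge at (372,205), the wheel at (195,232) and the bottles at (249,175) and (317,152). In the top view the bearing is at (215,193) and the gauge at (368,237). I'll enlarge both.

```bash
cat > h.py <<'E'
import numpy as np, cv2
from plant import env
P={n:env.camera_params(n) for n in("side","top")}
def proj(n,X):
    p=P[n]; return cv2.projectPoints(np.array(X,float).reshape(-1,1,3),p["rvec"],p["tvec"],p["camera_matrix"],None)[0].reshape(-1,2)
def unproj(n,uv,z):
    p=P[n];R=cv2.Rodrigues(p["rvec"])[0];c=-R.T@p["tvec"]
    d=R.T@np.linalg.inv(p["camera_matrix"])@np.array([uv[0],uv[1],1.]); return c+d*(z-c[2])/d[2]
def tri(a,b):
    M=[]
    for n in("side","top"):
        p=P[n];M.append(p["camera_matrix"]@np.c_[cv2.Rodrigues(p["rvec"])[0],p["tvec"]])
    X=cv2.triangulatePoints(M[0],M[1],np.array(a,float),np.array(b,float));return (X[:3]/X[3]).ravel()
def crop(im,x0,y0,x1,y1,s,fn):
    cv2.imwrite(fn,cv2.resize(im[y0:y1,x0:x1,::-1],None,fx=s,fy=s,interpolation=cv2.INTER_CUBIC))
E
python3 - <<'E'
from h import *
s=cv2.imread("pics/side0.png")[:,:,::-1];t=cv2.imread("pics/top0.png")[:,:,::-1]
crop(t,320,190,420,270,8,"pics/t_g.png")
crop(t,190,150,260,240,6.5,"pics/t_b.png")
crop(s,330,160,430,240,8,"pics/s_g.png")
crop(s,200,230,320,320,6.5,"pics/s_b.png")
crop(t,10,150,260,260,3.2,"pics/t_r.png")
for n in P:
    R=cv2.Rodrigues(P[n]["rvec"])[0];print(n,-R.T@P[n]["tvec"])
for uv in[(368,237),(215,193),(60,202),(280,109),(357,115),(452,148)]:print(uv,unproj("top",uv,0.05))
E
```

```text
side [0.32173443 0.51797162 0.48087824]
top [ 0.42220322 -0.09554643  0.9192083 ]
(368, 237) [ 0.50461468 -0.19543293  0.05      ]
(215, 193) [0.58966041 0.09958626 0.05      ]
(60, 202) [0.57150588 0.39709196 0.05      ]
(280, 109) [ 0.76099526 -0.02375292  0.05      ]
(357, 115) [ 0.74883432 -0.17773085  0.05      ]
(452, 148) [ 0.68097886 -0.36462188  0.05      ]
```

View pics/t_g.png

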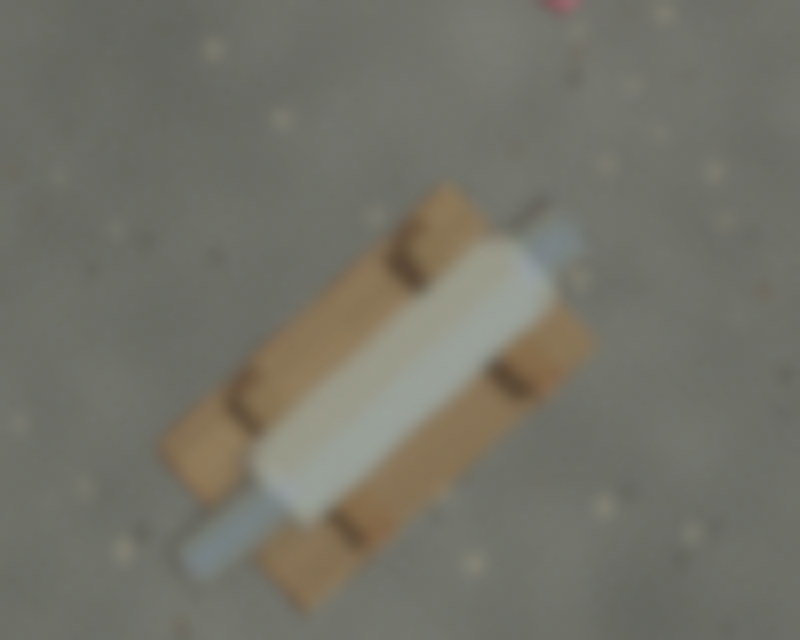

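View pics/t_b.png

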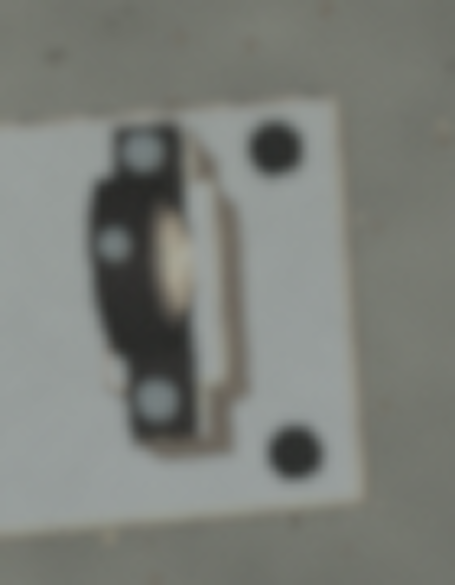

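View pics/s_g.png

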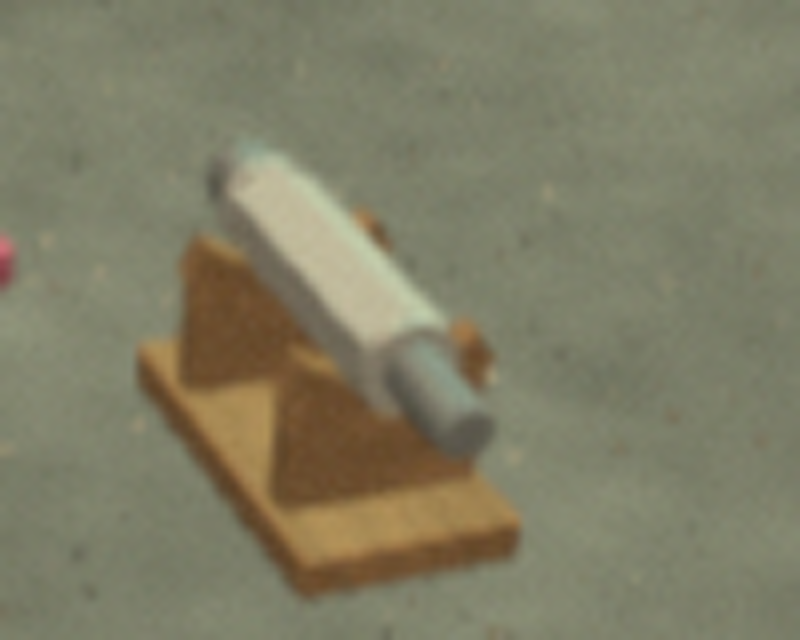

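View pics/s_b.png

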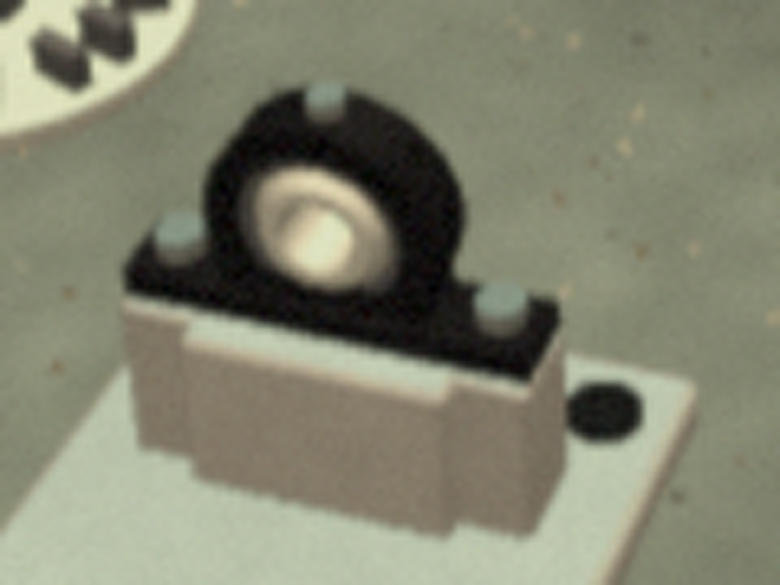

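View pics/t_r.png

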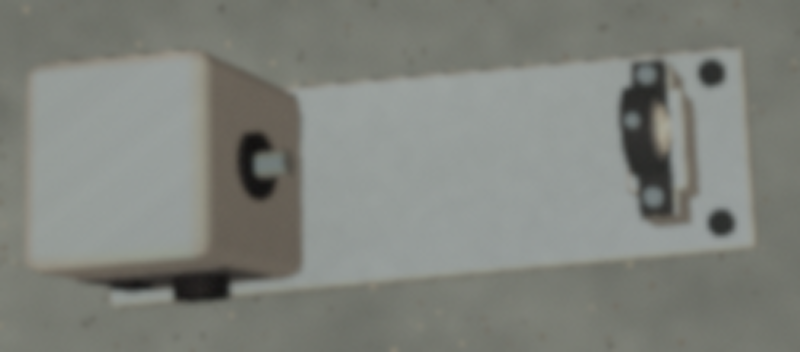

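Run:
```python
from h import *
def T(a,b,l):
    X=tri(a,b);e=[np.round(proj(n,X)[0]-p,2) for n,p in(("side",a),("top",b))];print(l,X.round(4),e);return X
a=T((250,244.6),(207.7,187.4),"ringscrew")
b=T((227.8,264.6),(212.2,173.1),"foot+x")
c=T((277.2,275.7),(214.2,211.4),"foot-x")
d=b-c;print(np.linalg.norm(d),np.degrees(np.arctan2(d[1],d[0])),(b+c)/2)
# base right edge top view
e=[unproj("top",(190+x/6.5,150+y/6.5),.015) for x,y in((338,98),(365,497))]
print(e,np.linalg.norm(e[0]-e[1]),np.degrees(np.arctan2(*(e[0]-e[1])[1::-1])))
# long edges from t_r: scale3.2 offset 10,150
for q in(((300,90),(740,48)),((370,285),(752,246)),):
    f=[unproj("top",(10+x/3.2,150+y/3.2),.015) for x,y in q];g=f[0]-f[1];print(f,np.degrees(np.arctan2(g[1],g[0])))
# gauge: tips, collars
go=T((330+467/8,160+430/8),(320+195/8,190+562/8),"gotip")
ng=T((330+228/8,160+162/8),(320+567/8,190+230/8),"nogo")
d=go-ng;print(np.linalg.norm(d),np.degrees(np.arctan2(d[1],d[0])))
# rest base corners z=.012
C=[unproj("top",(320+x/8,190+y/8),.012) for x,y in((450,183),(597,345),(305,613),(160,445))]
print(np.round(C,4),np.mean(C,0));
S=[unproj("side",(330+x/8,160+y/8),.012) for x,y in((520,525),(300,572),(140,350))];print(np.round(S,4))
```

```text
ringscrew [0.5879 0.0987 0.1149] [array([0.39, 0.11]), array([-0.1 , -0.28])]
foot+x [0.6246 0.1018 0.0714] [array([0.35, 0.1 ]), array([-0.1 , -0.25])]
foot-x [0.551  0.0952 0.0711] [array([0.39, 0.09]), array([-0.09, -0.28])]
0.07389681213088459 5.107157808465051 [0.58777026 0.09848735 0.07124178]
[array([0.65439354, 0.05474334, 0.015     ]), array([0.52868431, 0.04291341, 0.015     ])] 0.12626463590490897 5.376015251039311
[array([0.62666008, 0.33335862, 0.015     ]), array([0.65455156, 0.05627382, 0.015     ])] 95.74805667654255
[array([0.5033161 , 0.28049286, 0.015     ]), array([0.52785382, 0.04518577, 0.015     ])] 95.9532614713536
gotip [ 0.4603 -0.1499  0.0501] [array([-0.12, -0.02]), array([0.02, 0.11])]
nogo [ 0.5419 -0.2389  0.0536] [array([1.31, 0.23]), array([-0.32, -1.33])]
0.12081443322626045 132.532159137247
[[ 0.5568 -0.2173  0.012 ]
 [ 0.516  -0.2531  0.012 ]
 [ 0.4497 -0.1793  0.012 ]
 [ 0.491  -0.1439  0.012 ]] [ 0.50338735 -0.19838213  0.012     ]
[[ 0.4506 -0.1748  0.012 ]
 [ 0.4913 -0.1367  0.012 ]
 [ 0.5557 -0.2117  0.012 ]]
```

```bash
cat >> h.py <<'E'
from scipy.spatial.transform import Rotation as Ro
def rel(p,yaw=None):
    o=env.get_obs();R=Ro.from_euler('xyz',o['tcp_rot'],degrees=True)
    d=R.inv().apply(np.array(p)-o['tcp_pos'])*1000
    t=0 if yaw is None else -np.radians((yaw-o['tcp_rot'][2]+180)%360-180)
    print("shift mm",d.round(1),"turn",round(t,4),"q",o['joint_positions'].round(0))
def st():
    o=env.get_obs();print("t",round(float(o['clock']),2),"tcp",o['tcp_pos'].round(4),"rot",o['tcp_rot'].round(2),"F",o['ft_force'].round(2),"M",o['moment'].round(3),"w",round(float(o['grip_width']),4))
E
python3 - <<'E'
from h import *
rel([.505,-.199,.13],132)
for a,b in (((300,572),(160,445)),((520,525),(305,613)),((140,350),(450,183))):
  X=tri((330+a[0]/8,160+a[1]/8),(320+b[0]/8,190+b[1]/8));print(X)
E
```

```text
shift mm [ 433.4 -297.6   66.8] turn -2.0331 q [69. 25.  1. 90. -1. 65. -4.]
[ 0.49226512 -0.14394791  0.00686324]
[ 0.45060942 -0.17943305  0.00898185]
[ 0.55754034 -0.21774478  0.00813707]
```

servo_tool(
  steps="40 -27 0 -0.14; 80 -55 5 -0.28; 120 -82 10 -0.42; 160 -110 15 -0.56; 200 -137 20 -0.7; 240 -165 25 -0.84; 280 -192 30 -0.98; 320 -220 35 -1.12; 360 -247 45 -1.26; 400 -275 55 -1.4; 433 -298 67 -1.55; 433 -298 67 -1.7",
  gripper=1,
)

```text
clock: 1.3
tcp_pos: [0.5075, -0.1924, 0.1289]
tcp_rot: [179.9, -0.2, 113.8]
ft_force: [-1.3, -0.6, -0.6]
grip_width: 0.0917
```

Run:
```python
from h import *
st();rel([.505,-.199,.09],132)
```

```text
t 1.3 tcp [ 0.5075 -0.1924  0.1289] rot [179.89  -0.2  113.76] F [-1.31 -0.57 -0.59] M [-0.011 -0.054 -0.018] w 0.0917
shift mm [-5.2 -5.  38.9] turn -0.3184 q [ 37.  24. -29. 105.  14.  55.  25.]
```

servo_tool(
  steps="0 0 10 -0.15; 0 0 20 -0.3; 0 0 20 -0.333; 0 0 20 -0.333; 0 0 20 -0.333",
)

```text
clock: 1.8
tcp_pos: [0.5049, -0.1995, 0.1106]
tcp_rot: [180.0, 0.0, 131.8]
ft_force: [-0.0, 0.3, -0.4]
grip_width: 0.0919
```

Run:
```python
from h import *
st();rel([.505,-.199,.034],132)
for n in("top","side"):
  im=env.read_camera(n);u=proj(n,[.505,-.199,.06])[0].astype(int);print(u)
  crop(im,u[0]-60,u[1]-45,u[0]+60,u[1]+45,6.5,f"pics/{n}1.png")
```

```text
t 1.8 tcp [ 0.5049 -0.1995  0.1106] rot [1.7998e+02 3.0000e-02 1.3178e+02] F [-0.03  0.33 -0.45] M [ 0.006 -0.212  0.002] w 0.0919
shift mm [ 0.3  0.4 76.6] turn -0.0038 q [ 40.  26. -33. 106.  18.  53.  41.]
[370 236]
[372 190]
```

View pics/top1.png

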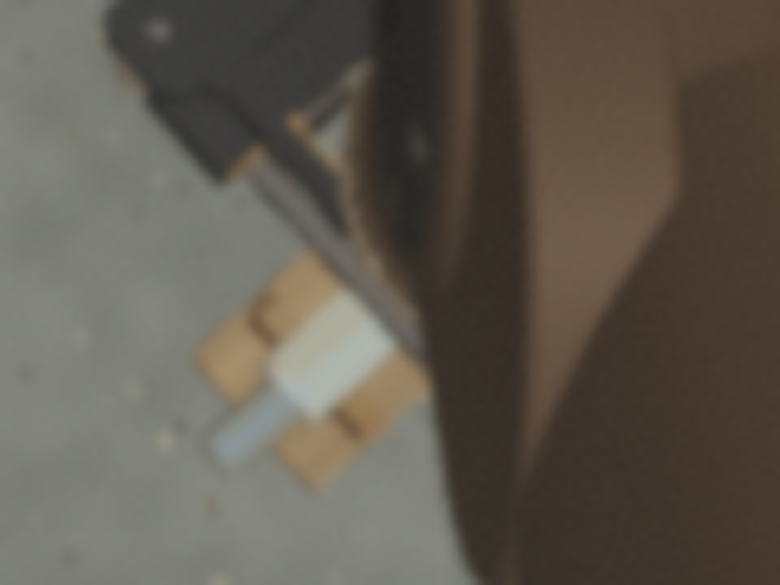

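View pics/side1.png

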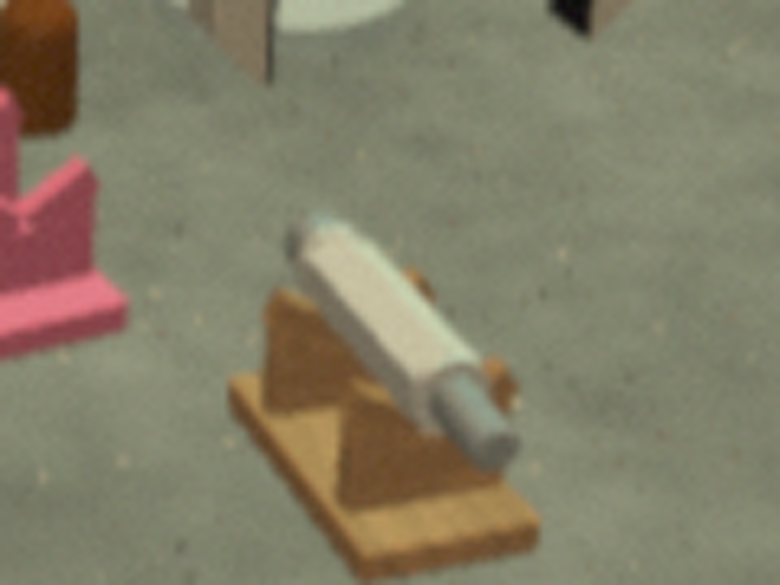

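The top view shows the open left finger beside the handle at about (360,300) in the crop. The side view shows the gauge undisturbed in its rest. I'll descend and grip.

servo_tool(
  steps="0 0 30 0; 0 0 60 0; 0 0 77 0; 0 0 77 0; 0 0 77 0",
)

```text
clock: 2.4
tcp_pos: [0.5051, -0.1993, 0.0338]
tcp_rot: [180.0, 0.0, 132.0]
ft_force: [0.2, -0.2, 0.7]
grip_width: 0.0918
```

servo_tool(
  steps="0 0 0 0; 0 0 0 0; 0 0 0 0; 0 0 0 0; 0 0 0 0; 0 0 0 0; 0 0 0 0; 0 0 0 0",
  gripper=0,
  squeeze=10,
)

```text
clock: 3.2
tcp_pos: [0.5047, -0.1993, 0.0331]
tcp_rot: [-180.0, -0.0, 132.0]
ft_force: [0.1, -0.4, -0.6]
grip_width: 0.0324
```

```bash
python3 -c "
from h import *
st()"
```

```text
t 3.2 tcp [ 0.5047 -0.1993  0.0331] rot [-180.     -0.    131.99] F [ 0.12 -0.43 -0.64] M [ 0.041 -0.19  -0.044] w 0.0324
```

servo_tool(
  steps="0 0 0 0; 0 0 0 0; 0 0 0 0; 0 0 0 0; 0 0 0 0",
  squeeze=40,
)

```text
clock: 3.7
tcp_pos: [0.5052, -0.1994, 0.0343]
tcp_rot: [180.0, 0.1, 132.0]
ft_force: [-3.5, 1.8, 17.3]
grip_width: 0.0008
```

```bash
python3 -c "
from h import *
st()"
```

```text
t 3.7 tcp [ 0.5052 -0.1994  0.0343] rot [1.7999e+02 7.0000e-02 1.3200e+02] F [-3.5   1.77 17.3 ] M [0.24  0.664 0.015] w 0.0008
```

Run:
```python
from h import *
for n in("top","side"):
  im=env.read_camera(n);u=proj(n,[.505,-.199,.06])[0].astype(int)
  crop(im,u[0]-60,u[1]-45,u[0]+60,u[1]+45,6.5,f"pics/{n}2.png")
```

```text
(no output)
```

View pics/side2.png

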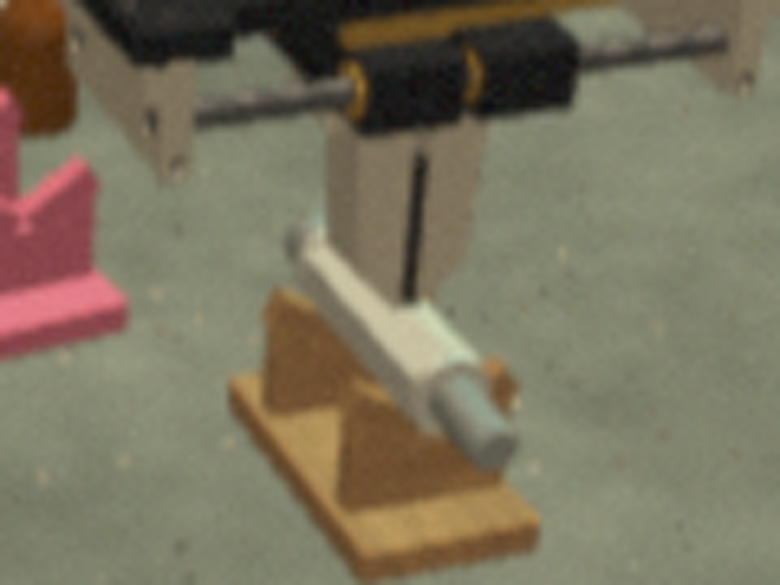

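View pics/top2.png

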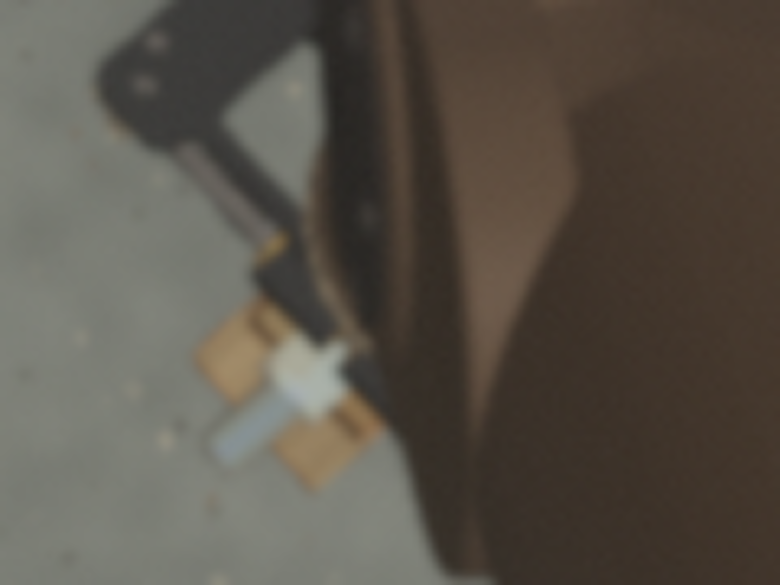

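The fingers shut to 0.8 mm and the pictures show the gauge unmoved in its rest, with the fingers at the handle. This is not a sound grasp. I'll open, look, and regrasp gently.

servo_tool(
  steps="0 0 0 0; 0 0 0 0; 0 0 0 0; 0 0 0 0; 0 0 0 0; 0 0 0 0",
  squeeze=10,
  gripper=0.7,
)

```text
clock: 4.4
tcp_pos: [0.5046, -0.1993, 0.033]
tcp_rot: [-180.0, -0.0, 132.0]
ft_force: [-0.3, 0.4, -0.8]
grip_width: 0.044
```

Run:
```python
from h import *
st()
for n in("top","side"):
  im=env.read_camera(n);u=proj(n,[.505,-.199,.06])[0].astype(int)
  crop(im,u[0]-60,u[1]-45,u[0]+60,u[1]+45,6.5,f"pics/{n}3.png")
```

```text
t 4.4 tcp [ 0.5046 -0.1993  0.033 ] rot [-1.7999e+02 -1.0000e-02  1.3199e+02] F [-0.31  0.43 -0.83] M [ 0.035 -0.144 -0.006] w 0.044
```

View pics/side3.png

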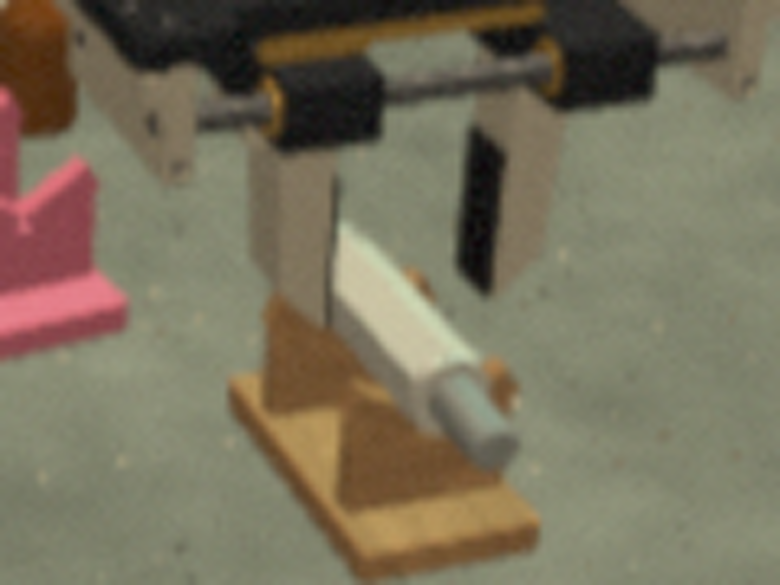

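View pics/top3.png

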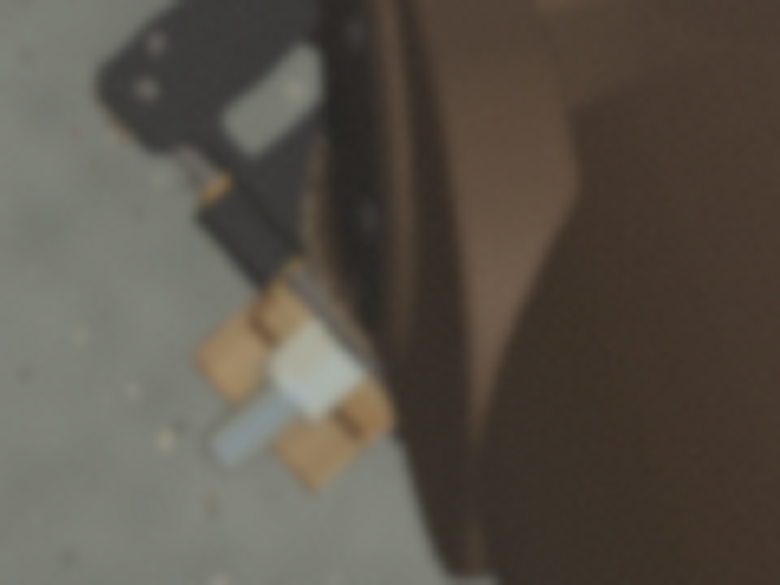

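Run:
```python
from h import *
u=proj("side",[.505,-.199,.06])[0].astype(int)
o=env.get_obs()
R=Ro.from_euler('xyz',o['tcp_rot'],degrees=True)
for w in(.022,-.022):
  for x in(-.0095,.0095):
    for z in (0,-.04):
      X=R.apply([x,w,z])+o['tcp_pos'];print(w,x,z,X.round(3),((proj("side",X)[0]-u+[60,45])*6.5).round())
```

```text
0.022 -0.0095 0 [ 0.527 -0.192  0.033] [303. 374.]
0.022 -0.0095 -0.04 [ 0.527 -0.192  0.073] [312. 253.]
0.022 0.0095 0 [ 0.515 -0.178  0.033] [330. 407.]
0.022 0.0095 -0.04 [ 0.515 -0.178  0.073] [340. 285.]
-0.022 -0.0095 0 [ 0.495 -0.221  0.033] [440. 350.]
-0.022 -0.0095 -0.04 [ 0.495 -0.221  0.073] [452. 231.]
-0.022 0.0095 0 [ 0.482 -0.207  0.033] [469. 382.]
-0.022 0.0095 -0.04 [ 0.482 -0.207  0.073] [482. 261.]
```

Run:
```python
from h import *
print(proj("side",[[.167,-.6017,.1963],[.167,-.6017,.2263]]))
R=Ro.from_euler('xyz',[180,0,15.5],degrees=True)
for w in(.046,-.046):print(proj("side",R.apply([0,w,0])+[.167,-.6017,.1963]))
s=cv2.imread("pics/side0.png")[:,:,::-1];crop(s,540,0,640,90,8,"pics/s_grip.png")
im=env.read_camera("side");cv2.imwrite("pics/side4.png",im[:,:,::-1])
```

```text
[[579.57028482  83.72302042]
 [583.90849028  69.89842867]]
[[572.16726776  77.73340499]]
[[587.58091339  90.20424071]]
```

View pics/s_grip.png

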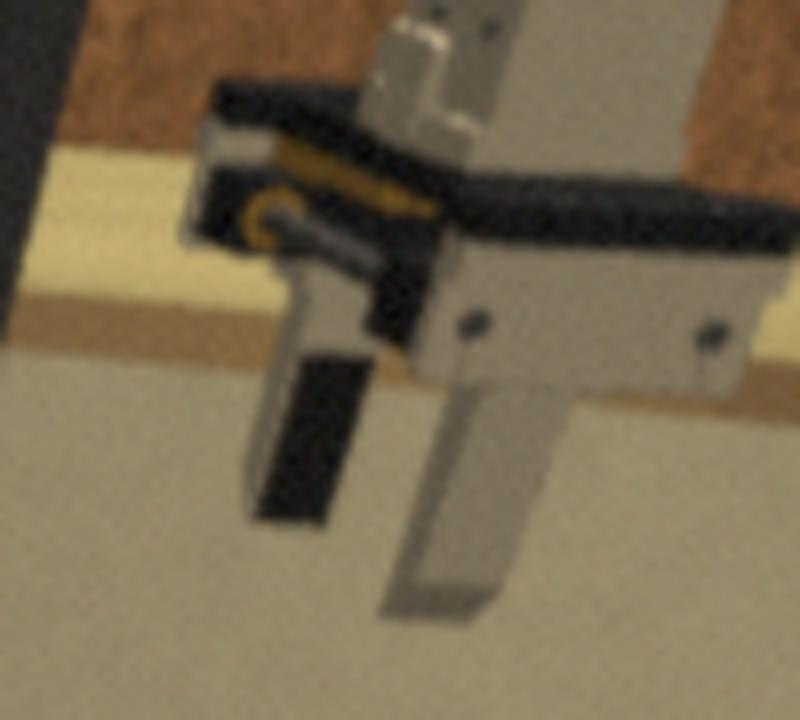

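View pics/side4.png

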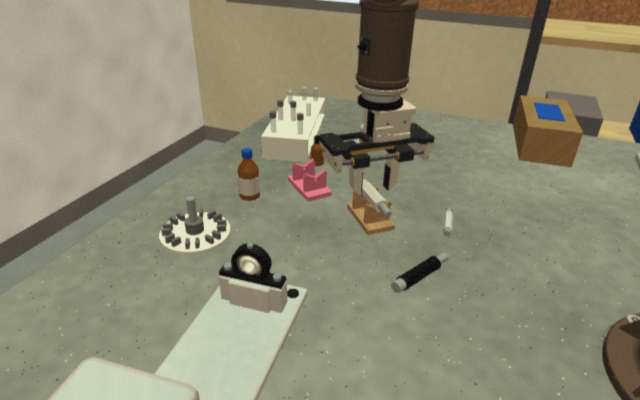

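The side view puts the real fingertips about 27 mm higher than the reported TCP, and the start picture shows the same. So the fingers shut on top of the handle. I'll open fully, go 27 mm lower and grip again.

servo_tool(
  steps="0 0 0 0; 0 0 0 0; 0 0 9 0; 0 0 18 0; 0 0 27 0; 0 0 27 0; 0 0 27 0",
  gripper=0.8,
)

```text
clock: 5.25
tcp_pos: [0.5044, -0.1991, 0.0056]
tcp_rot: [-180.0, -0.1, 132.0]
ft_force: [0.7, -0.5, 0.4]
grip_width: 0.0736
```

servo_tool(
  steps="0 0 0 0; 0 0 0 0; 0 0 0 0; 0 0 0 0; 0 0 0 0; 0 0 0 0; 0 0 0 0; 0 0 0 0; 0 0 0 0",
  gripper=0,
  squeeze=10,
)

```text
clock: 6.15
tcp_pos: [0.5049, -0.1992, 0.0062]
tcp_rot: [180.0, 0.0, 132.0]
ft_force: [0.7, 0.8, -0.8]
grip_width: 0.0216
```

Run:
```python
from h import *
st()
for n in("side",):
  im=env.read_camera(n);u=proj(n,[.505,-.199,.06])[0].astype(int)
  crop(im,u[0]-60,u[1]-45,u[0]+60,u[1]+45,6.5,f"pics/{n}5.png")
```

```text
t 6.15 tcp [ 0.5049 -0.1992  0.0062] rot [1.7999e+02 1.0000e-02 1.3200e+02] F [ 0.75  0.77 -0.81] M [ 0.175 -0.313  0.023] w 0.0216
```

View pics/side5.png

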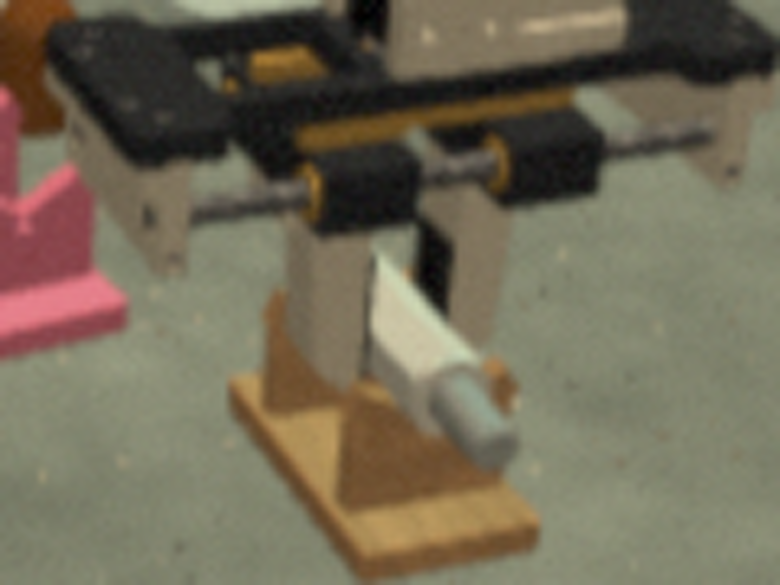

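The fingers now hold the handle with an opening of 21.6 mm, the pads on its flats at crop (365,320). I'll tighten and lift.

servo_tool(
  steps="0 0 0 0; 0 0 0 0; 0 0 0 0; 0 0 -10 0; 0 0 -30 0; 0 0 -60 0; 0 0 -90 0; 0 0 -100 0; 0 0 -100 0",
  squeeze=40,
)

```text
clock: 7.1
tcp_pos: [0.5054, -0.1998, 0.1076]
tcp_rot: [180.0, 0.1, 132.0]
ft_force: [0.1, -0.2, -2.2]
grip_width: 0.0219
```

Run:
```python
from h import *
st();rel([.598,-.008,.106],95.5)
```

```text
t 7.1 tcp [ 0.5054 -0.1998  0.1076] rot [1.7995e+02 1.5000e-01 1.3197e+02] F [ 0.1  -0.25 -2.17] M [ 0.095 -0.117 -0.028] w 0.0219
shift mm [ 80.7 197.1   1.6] turn 0.6365 q [ 40.  27. -33. 106.  18.  53.  41.]
```

servo_tool(
  steps="16 40 0 0.13; 32 80 0 0.26; 48 120 0 0.39; 64 158 0 0.52; 76 185 0 0.6; 81 197 0 0.636; 81 197 0 0.636; 81 197 30 0.636; 81 197 60 0.636; 81 197 68 0.636; 81 197 68 0.636; 81 197 68 0.636",
)

```text
clock: 8.3
tcp_pos: [0.5973, -0.0079, 0.0388]
tcp_rot: [180.0, 0.0, 95.5]
ft_force: [-0.2, -0.2, -1.4]
grip_width: 0.0218
```

Run:
```python
from h import *
st()
im=env.read_camera("side");crop(im,200,170,330,270,6,"pics/side6.png")
im=env.read_camera("top");crop(im,190,150,320,250,6,"pics/top6.png")
```

```text
t 8.3 tcp [ 0.5973 -0.0079  0.0388] rot [1.7997e+02 1.0000e-02 9.5530e+01] F [-0.24 -0.21 -1.43] M [ 0.03  -0.184  0.025] w 0.0218
```

View pics/side6.png

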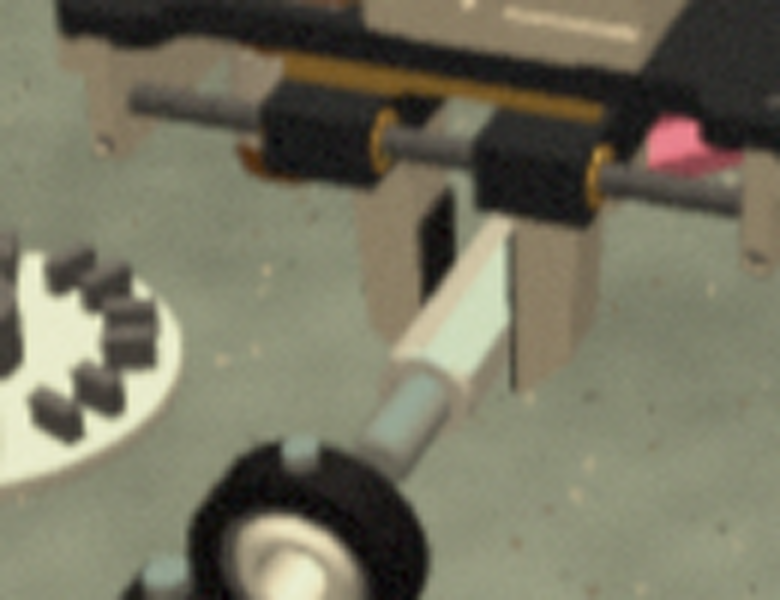

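View pics/top6.png

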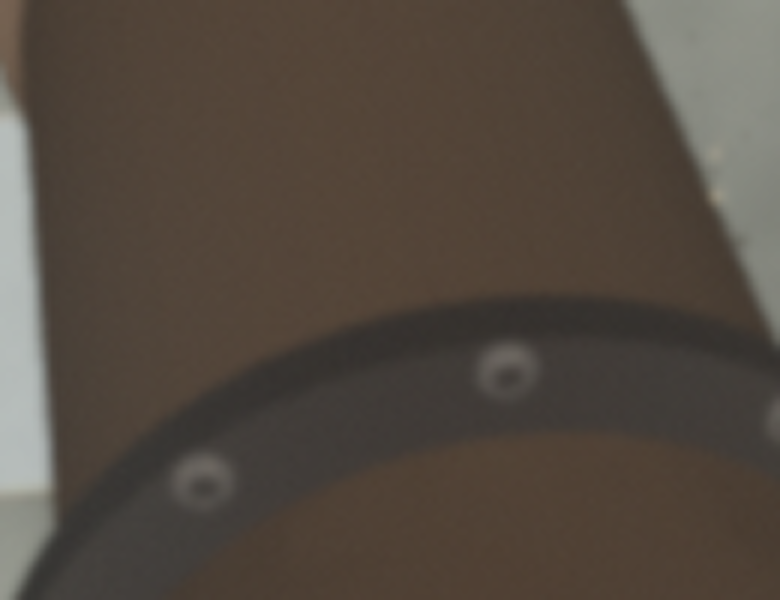

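```bash
cat >> h.py <<'E'
def ring(n,c,ax,r):
    ax=np.array(ax)/np.linalg.norm(ax);u=np.cross(ax,[0,0,1.]);u/=np.linalg.norm(u);v=np.cross(u,ax)
    t=np.linspace(0,2*np.pi,40);return proj(n,np.array(c)+r*(np.cos(t)[:,None]*u+np.sin(t)[:,None]*v))
def draw(img,n,pts,o,s,col):
    cv2.polylines(img,[np.round((np.array(pts)-o+.5)*s).astype(np.int32)],True,col,1)
E
cat > ov.py <<'E'
from h import *
import sys
# overlay on crop: bore model and gauge model; args: pic, x0,y0,s, bx,by,bz, yaw, gx,gy,gz, gyaw
def ov(fn,out,x0,y0,s,B,by,G,gy,n="side"):
    im=cv2.imread(fn);o=np.array([x0,y0])
    a=np.array([np.cos(np.radians(by)),np.sin(np.radians(by)),0]);B=np.array(B)
    for d,r,c in((.008,.0265,(0,0,255)),(-.008,.0265,(0,0,255)),(-.1,.0075,(255,0,255)),(-.03,.0075,(255,0,255))):draw(im,n,ring(n,B+d*a,a,r),o,s,c)
    a=np.array([np.cos(np.radians(gy)),np.sin(np.radians(gy)),0]);G=np.array(G)
    for d,r in((.069,.0075),(.041,.0075),(.041,.012),(.037,.012),(-.055,.0095),(-.041,.012)):draw(im,n,ring(n,G+d*a,a,r),o,s,(0,255,0))
    cv2.imwrite(out,im)
E
python3 - <<'E'
from ov import *
ov("pics/side6.png","pics/ov6.png",200,170,6,[.588,.0985,.085],95.5,[.5973,-.0079,.085],95.5)
E
```

```text
(no output)
```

View pics/ov6.png

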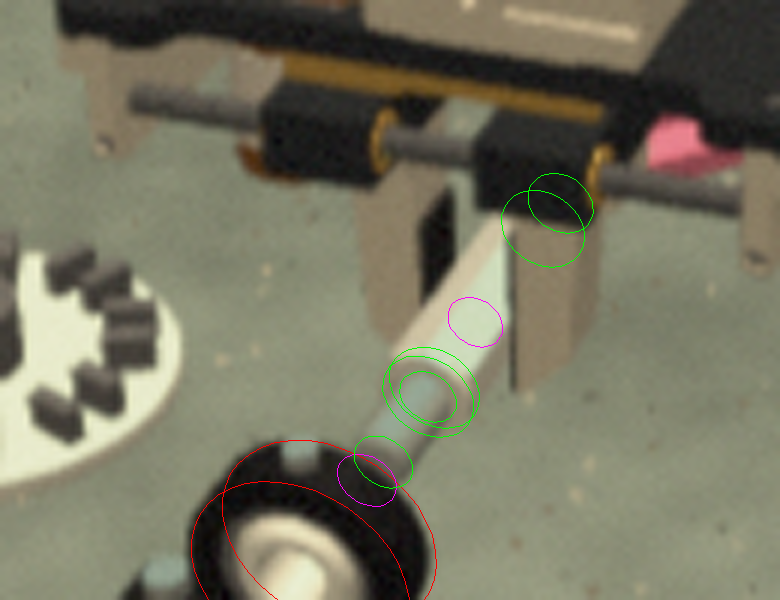

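Run:
```python
from h import *
B=np.array([.588,.0985,.085]);a=np.array([np.cos(np.radians(95.5)),np.sin(np.radians(95.5)),0])
t=cv2.imread("pics/top0.png");s=cv2.imread("pics/side0.png")
def up(im,x0,y0,x1,y1,k):return cv2.resize(im[y0:y1,x0:x1],None,fx=k,fy=k,interpolation=cv2.INTER_CUBIC)
k=9
out=[]
for n,im,(x0,y0,x1,y1),sg in(("top",t,(196,165,240,225),-1),("side",s,(220,235,280,295),1)):
    row=[]
    for d in(None,.007,.012,.017):
        c=up(im,x0,y0,x1,y1,4 if 0 else 4*1)
        if d:
            K=4
            draw(c,n,ring(n,B+sg*.008*a,a,.0265),np.array([x0,y0]),K,(0,0,255))
            draw(c,n,ring(n,B+sg*d*a,a,.012),np.array([x0,y0]),K,(0,255,0))
            draw(c,n,ring(n,B+sg*d*a,a,.008),np.array([x0,y0]),K,(255,0,0))
        row.append(c)
    cv2.imwrite(f"pics/ball_{n}.png",cv2.resize(np.hstack(row),None,fx=.83,fy=.83) if n=="side" else np.hstack(row))
```

```text
(no output)
```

View pics/ball_top.png

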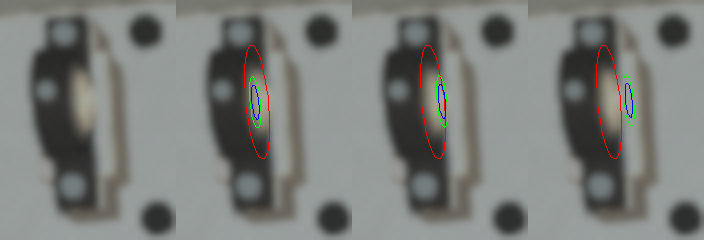

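View pics/ball_side.png

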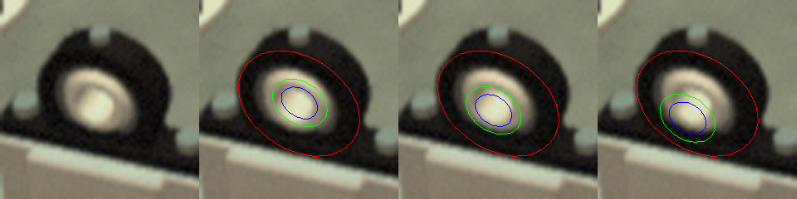

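servo_tool(
  steps="4 0.7 0 0; 8 0.7 0 0; 12 0.7 0 0; 15 0.7 0 0; 15 0.7 0 0; 15 0.7 0 0",
)

```text
clock: 9.0
tcp_pos: [0.5962, 0.0078, 0.0381]
tcp_rot: [-180.0, 0.0, 95.6]
ft_force: [-0.0, -0.3, -1.4]
grip_width: 0.0216
```

servo_tool(
  steps="1 0 0 0; 2 0 0 0; 2 0 0 0",
)

```text
clock: 9.3
tcp_pos: [0.5959, 0.0098, 0.0381]
tcp_rot: [-180.0, -0.0, 95.6]
ft_force: [-0.4, -0.4, -1.4]
grip_width: 0.0217
```

servo_tool(
  steps="1 0 0 0; 2 0 0 0; 2 0 0 0",
)

```text
clock: 9.6
tcp_pos: [0.5958, 0.0119, 0.0381]
tcp_rot: [180.0, -0.0, 95.6]
ft_force: [-0.5, 0.7, -1.8]
grip_width: 0.022
```

servo_tool(
  steps="0.5 0.4 -0.8 0; 1 0.4 -0.8 0; 1 0.4 -0.8 0",
)

```text
clock: 9.9
tcp_pos: [0.5961, 0.0128, 0.039]
tcp_rot: [180.0, -0.0, 95.6]
ft_force: [0.2, -1.0, -2.1]
grip_width: 0.0217
```

Run:
```python
from ov import *
st();o=env.get_obs()
im=env.read_camera("side");crop(im,210,200,310,280,8,"pics/side7.png")
p=o['tcp_pos'].copy();p[2]=.085
ov("pics/side7.png","pics/ov7.png",210,200,8,[.588,.0985,.085],95.5,p,95.5)
```

```text
t 9.9 tcp [0.5961 0.0128 0.039 ] rot [180.    -0.    95.56] F [ 0.22 -0.99 -2.13] M [ 0.033 -0.077  0.008] w 0.0217
```

View pics/side7.png

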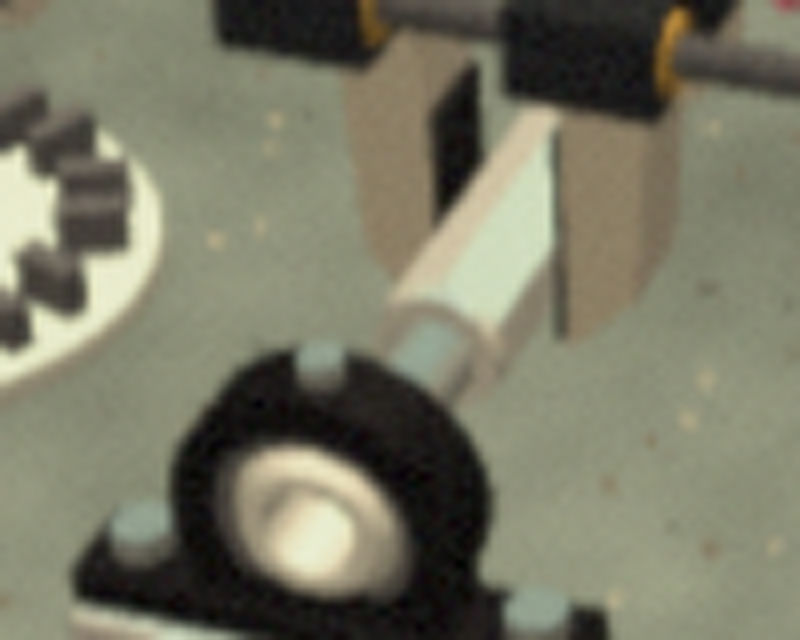

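View pics/ov7.png

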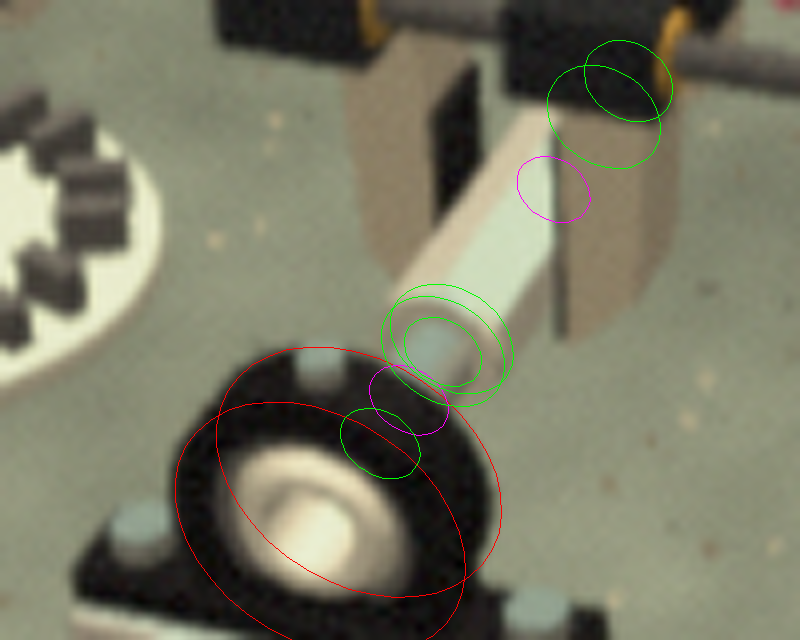

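servo_tool(
  steps="0.7 0 0 0; 1.5 0 0 0; 1.5 0 0 0",
)

```text
clock: 10.25
tcp_pos: [0.5959, 0.0144, 0.0389]
tcp_rot: [-180.0, -0.0, 95.6]
ft_force: [1.1, -0.4, -1.4]
grip_width: 0.0214
```

servo_tool(
  steps="0.7 0 0 0; 1.5 0 0 0; 1.5 0 0 0",
)

```text
clock: 10.55
tcp_pos: [0.5958, 0.0159, 0.0389]
tcp_rot: [180.0, -0.0, 95.6]
ft_force: [-0.1, 0.3, -1.7]
grip_width: 0.0214
```

servo_tool(
  steps="0.7 0 0 0; 1.2 0 0 0; 1.2 0 0 0",
)

```text
clock: 10.85
tcp_pos: [0.5958, 0.017, 0.039]
tcp_rot: [180.0, 0.0, 95.6]
ft_force: [0.3, 0.7, -2.2]
grip_width: 0.0215
```

servo_tool(
  steps="0.7 0 0 0; 1 0 0 0; 1 0 0 0",
)

```text
clock: 11.15
tcp_pos: [0.5957, 0.0179, 0.039]
tcp_rot: [180.0, 0.0, 95.6]
ft_force: [-0.4, -1.2, -2.2]
grip_width: 0.0216
```

```bash
python3 -c "
from h import *
st()"
```

```text
t 11.15 tcp [0.5957 0.0179 0.039 ] rot [179.99   0.    95.55] F [-0.36 -1.25 -2.22] M [-0.002 -0.202  0.012] w 0.0216
```

servo_tool(
  steps="0.5 0 0 0; 1 0 0 0; 1 0 0 0",
)

```text
clock: 11.45
tcp_pos: [0.5956, 0.0189, 0.039]
tcp_rot: [180.0, 0.0, 95.6]
ft_force: [0.9, -1.0, -1.6]
grip_width: 0.0216
```

servo_tool(
  steps="0.5 0 0 0; 1 0 0 0; 1 0 0 0",
)

```text
clock: 11.75
tcp_pos: [0.5954, 0.02, 0.0389]
tcp_rot: [180.0, -0.0, 95.6]
ft_force: [0.1, 0.1, -1.9]
grip_width: 0.0213
```

servo_tool(
  steps="0.5 0 0 0; 1 0 0 0; 1 0 0 0",
)

```text
clock: 12.05
tcp_pos: [0.5953, 0.021, 0.0389]
tcp_rot: [180.0, -0.0, 95.6]
ft_force: [0.2, -0.1, -1.3]
grip_width: 0.0216
```

servo_tool(
  steps="0.5 0 0 0; 1 0 0 0; 1 0 0 0",
)

```text
clock: 12.35
tcp_pos: [0.5952, 0.022, 0.0389]
tcp_rot: [180.0, -0.0, 95.6]
ft_force: [0.9, -0.8, -2.2]
grip_width: 0.0216
```

servo_tool(
  steps="0.5 0 0 0; 1 0 0 0; 1.5 0 0 0; 1.5 0 0 0",
)

```text
clock: 12.75
tcp_pos: [0.595, 0.0235, 0.0389]
tcp_rot: [180.0, -0.0, 95.6]
ft_force: [1.6, -0.3, -2.2]
grip_width: 0.0215
```

servo_tool(
  steps="0.5 0 0 0; 1 0 0 0; 1.5 0 0 0; 1.5 0 0 0",
)

```text
clock: 13.15
tcp_pos: [0.5949, 0.025, 0.0389]
tcp_rot: [180.0, -0.0, 95.6]
ft_force: [1.3, -0.5, -0.5]
grip_width: 0.0217
```

servo_tool(
  steps="0.5 0 0 0; 1 0 0 0; 1.5 0 0 0; 1.5 0 0 0",
)

```text
clock: 13.55
tcp_pos: [0.5947, 0.0264, 0.0389]
tcp_rot: [-180.0, -0.0, 95.6]
ft_force: [0.5, -0.9, -2.6]
grip_width: 0.0215
```

servo_tool(
  steps="0.5 0 0 0; 1 0 0 0; 1.5 0 0 0; 1.5 0 0 0",
)

```text
clock: 13.95
tcp_pos: [0.5946, 0.0279, 0.0389]
tcp_rot: [180.0, -0.0, 95.6]
ft_force: [-0.3, -1.0, -2.9]
grip_width: 0.0218
```

Run:
```python
from h import *
st()
im=env.read_camera("side");crop(im,210,200,310,280,8,"pics/side8.png")
```

```text
t 13.95 tcp [0.5946 0.0279 0.0389] rot [180.    -0.    95.55] F [-0.29 -1.04 -2.9 ] M [-0.055 -0.296 -0.053] w 0.0218
```

View pics/side8.png

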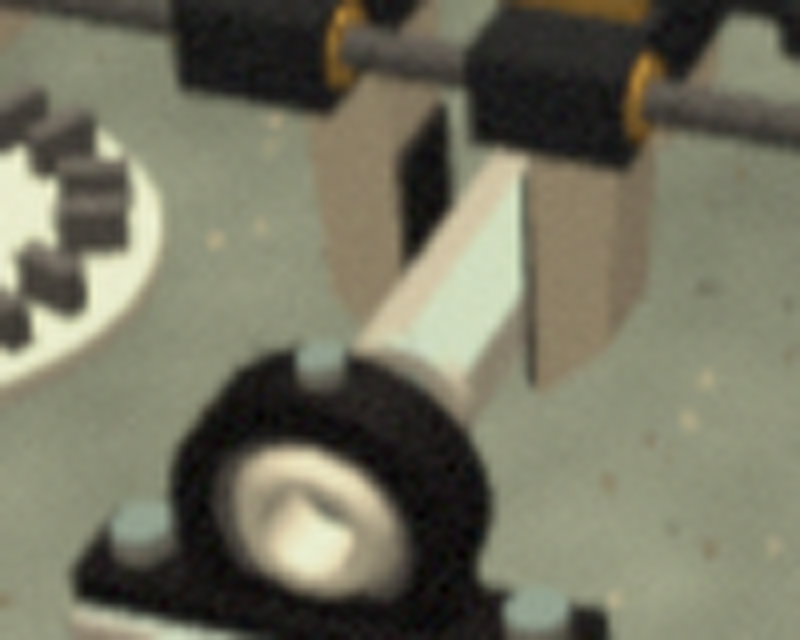

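The tip shows inside the bore at about (320,505) in the crop and the forces are low, so it has entered.

servo_tool(
  steps="1 0 0 0; 2 0 0 0; 3 0 0 0; 3 0 0 0",
)

```text
clock: 14.4
tcp_pos: [0.5943, 0.0312, 0.0389]
tcp_rot: [-180.0, -0.0, 95.6]
ft_force: [0.7, -0.6, -1.4]
grip_width: 0.0212
```

servo_tool(
  steps="1 0 0 0; 2 0 0 0; 3 0 0 0; 3 0 0 0",
)

```text
clock: 14.8
tcp_pos: [0.594, 0.0341, 0.0389]
tcp_rot: [180.0, -0.0, 95.6]
ft_force: [0.3, -0.1, -2.0]
grip_width: 0.0214
```

servo_tool(
  steps="1 0 0 0; 2 0 0 0; 2 0 0 0",
)

```text
clock: 15.1
tcp_pos: [0.5938, 0.036, 0.0389]
tcp_rot: [-180.0, -0.0, 95.6]
ft_force: [0.9, -0.1, -2.0]
grip_width: 0.0214
```

```bash
python3 -c "
from h import *
st()"
```

```text
t 15.1 tcp [0.5938 0.036  0.0389] rot [-180.     -0.     95.56] F [ 0.88 -0.11 -2.03] M [-0.023 -0.261 -0.031] w 0.0214
```

Free so far. I'll take 1 mm steps until the shoulder bears.

servo_tool(
  steps="0.5 0 0 0; 1 0 0 0; 1 0 0 0",
)

```text
clock: 15.4
tcp_pos: [0.5938, 0.0369, 0.0389]
tcp_rot: [180.0, 0.0, 95.6]
ft_force: [0.2, 0.2, -0.9]
grip_width: 0.0217
```

servo_tool(
  steps="0.5 0 0 0; 1 0 0 0; 1 0 0 0",
)

```text
clock: 15.7
tcp_pos: [0.5936, 0.0379, 0.0389]
tcp_rot: [180.0, -0.0, 95.6]
ft_force: [1.0, -0.7, -1.6]
grip_width: 0.0216
```

servo_tool(
  steps="0.5 0 0 0; 1 0 0 0; 1 0 0 0",
)

```text
clock: 16.0
tcp_pos: [0.5935, 0.0389, 0.0389]
tcp_rot: [-180.0, -0.0, 95.6]
ft_force: [0.6, -0.3, -1.2]
grip_width: 0.0214
```

servo_tool(
  steps="0.5 0 0 0; 1 0 0 0; 1 0 0 0",
)

```text
clock: 16.3
tcp_pos: [0.5935, 0.0399, 0.0389]
tcp_rot: [180.0, -0.0, 95.6]
ft_force: [1.1, -0.2, -1.0]
grip_width: 0.0213
```

servo_tool(
  steps="0.5 0 0 0; 1 0 0 0; 1 0 0 0",
)

```text
clock: 16.6
tcp_pos: [0.5933, 0.0409, 0.0389]
tcp_rot: [-180.0, -0.0, 95.6]
ft_force: [1.3, -0.6, -1.9]
grip_width: 0.0217
```

servo_tool(
  steps="0.5 0 0 0; 1 0 0 0; 1 0 0 0",
)

```text
clock: 16.9
tcp_pos: [0.5932, 0.0419, 0.0389]
tcp_rot: [-180.0, -0.0, 95.6]
ft_force: [1.0, -0.1, -1.1]
grip_width: 0.0212
```

servo_tool(
  steps="0.5 0 0 0; 1 0 0 0; 1 0 0 0",
)

```text
clock: 17.2
tcp_pos: [0.5932, 0.0428, 0.0389]
tcp_rot: [180.0, 0.0, 95.6]
ft_force: [1.0, -0.7, -1.2]
grip_width: 0.0217
```

servo_tool(
  steps="0.5 0 0 0; 1 0 0 0; 1 0 0 0",
)

```text
clock: 17.5
tcp_pos: [0.593, 0.043, 0.0389]
tcp_rot: [-180.0, 0.0, 95.5]
ft_force: [0.9, -4.2, -1.2]
grip_width: 0.0216
```

The reaction along y jumped to -4.2 N and the motion stopped, so the shoulder is home. I'll hold.

servo_tool(
  steps="0.2 0 0 0; 0.2 0 0 0; 0.2 0 0 0; 0.2 0 0 0; 0.2 0 0 0",
)

```text
clock: 18.0
tcp_pos: [0.593, 0.0431, 0.0389]
tcp_rot: [-180.0, 0.1, 95.5]
ft_force: [0.5, -5.4, -0.7]
grip_width: 0.0216
```

Run:
```python
from h import *
st()
im=env.read_camera("side");crop(im,210,200,310,280,8,"pics/side9.png")
```

```text
t 18.0 tcp [0.593  0.0431 0.0389] rot [-1.7998e+02  5.0000e-02  9.5510e+01] F [ 0.46 -5.39 -0.73] M [-1.042 -0.183  0.018] w 0.0216
```

View pics/side9.png

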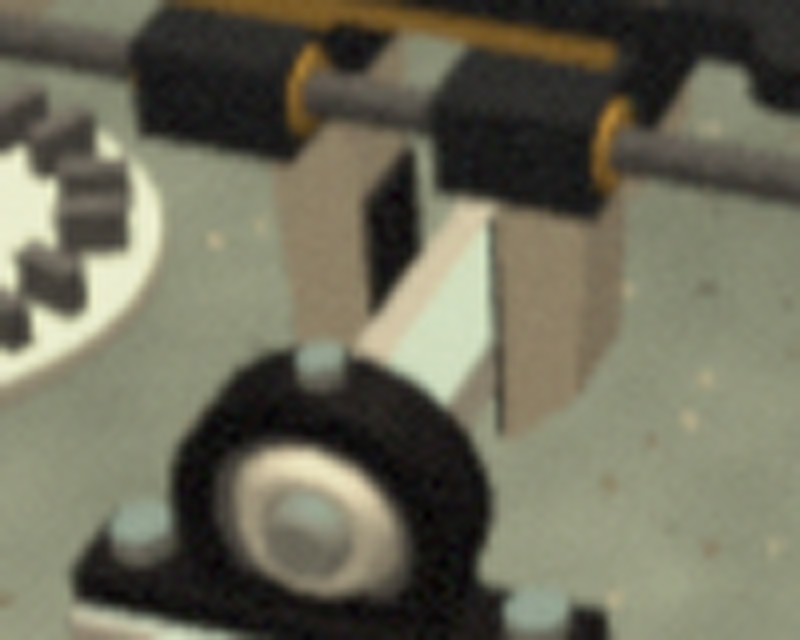

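The gauge's tip fills the bore's far mouth at crop (308,535) and the shoulder bears with about 5 N. I'll draw out, then lift.

servo_tool(
  steps="-3 0 0 0; -8 0 0 0; -14 0 0 0; -22 0 0 0; -30 0 0 0; -40 0 0 0; -50 0 0 0; -54 0 0 0; -54 0 0 0; -54 0 0 0",
)

```text
clock: 19.05
tcp_pos: [0.5983, -0.0095, 0.039]
tcp_rot: [180.0, -0.0, 95.6]
ft_force: [0.1, 0.3, -2.1]
grip_width: 0.0216
```

servo_tool(
  steps="0 0 -30 0; 0 0 -60 0; 0 0 -90 0; 0 0 -90 0; 30 0 -90 0; 65 0 -90 0; 100 0 -90 0; 135 0 -90 0; 170 0 -90 0; 194 0 -90 0; 194 0 -90 0; 194 0 -90 0",
)

```text
clock: 20.25
tcp_pos: [0.5788, 0.1841, 0.1282]
tcp_rot: [-179.9, 0.0, 95.7]
ft_force: [0.2, -1.0, -0.6]
grip_width: 0.0214
```

Run:
```python
from h import *
st();rel([.5792,.1854,.0389],95.5)
im=env.read_camera("side");cv2.imwrite("pics/side10.png",im[:,:,::-1])
```

```text
t 20.25 tcp [0.5788 0.1841 0.1282] rot [-1.7994e+02  2.0000e-02  9.5680e+01] F [ 0.23 -1.04 -0.61] M [-0.079 -0.096  0.018] w 0.0214
shift mm [ 1.3  0.7 89.3] turn 0.0032 q [ -5.  30. -26.  96.  15.  58. -30.]
```

View pics/side10.png

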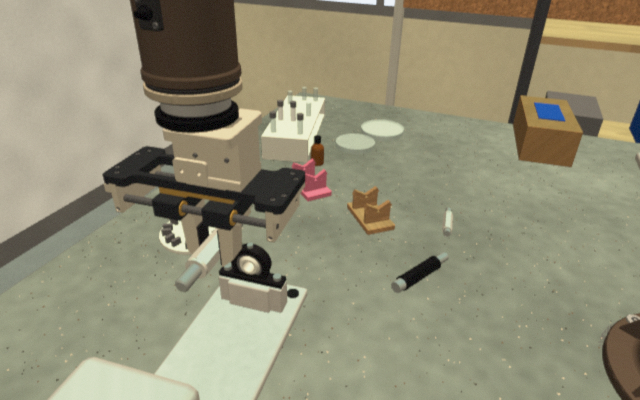

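The picture shows the gauge held above the bearing's drive side, nothing else moved. I'll lower to bore height.

servo_tool(
  steps="1 0.3 25 0; 1 0.3 50 0; 1 0.3 75 0; 1 0.3 89 0; 1 0.3 89 0; 1 0.3 89 0",
)

```text
clock: 20.9
tcp_pos: [0.5801, 0.184, 0.0404]
tcp_rot: [180.0, 0.0, 95.5]
ft_force: [1.1, 0.4, -1.7]
grip_width: 0.0216
```

Run:
```python
from h import *
st();rel([.5814,.1625,.0389],95.5)
im=env.read_camera("top");crop(im,100,140,230,240,6,"pics/top11.png")
im=env.read_camera("side");crop(im,160,200,290,300,6,"pics/side11.png")
```

```text
t 20.9 tcp [0.5801 0.184  0.0404] rot [179.98   0.    95.51] F [ 1.11  0.41 -1.71] M [ 0.011 -0.119 -0.037] w 0.0216
shift mm [-21.5  -0.8   1.5] turn 0.0002 q [ -6.  35. -24. 100.  18.  48. -33.]
```

View pics/side11.png

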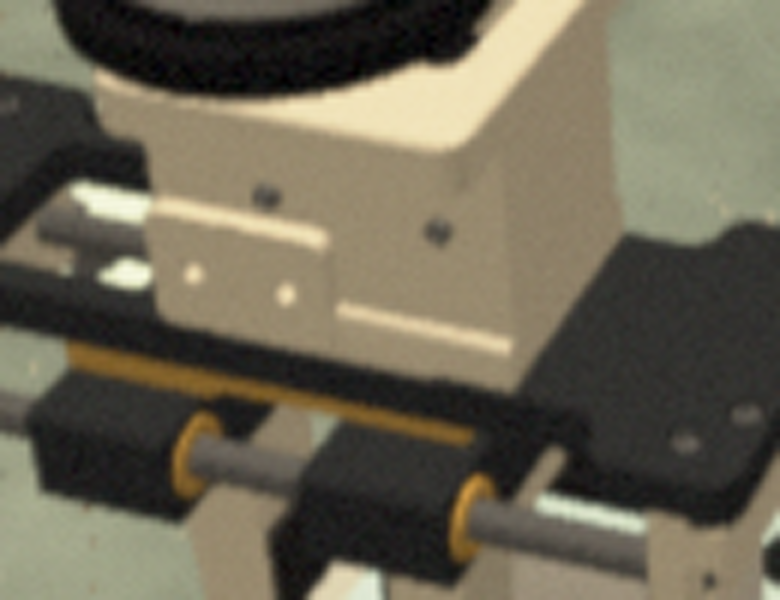

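View pics/top11.png

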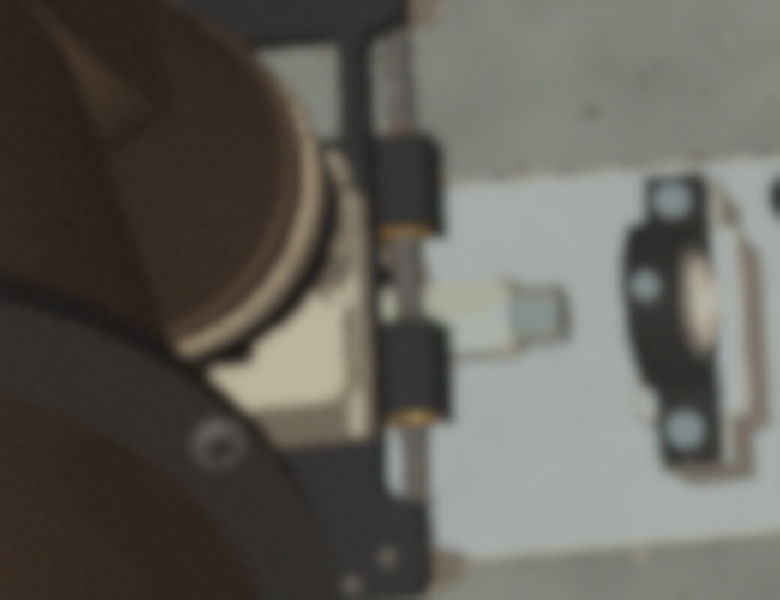

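The top view shows the no-go end at crop (540,313) facing the ring across a clear gap and in line with it.

servo_tool(
  steps="-3 -0.8 1.5 0; -6 -0.8 1.5 0; -9 -0.8 1.5 0; -12 -0.8 1.5 0; -15 -0.8 1.5 0; -15 -0.8 1.5 0; -15 -0.8 1.5 0",
)

```text
clock: 21.7
tcp_pos: [0.5803, 0.1693, 0.0384]
tcp_rot: [-180.0, -0.0, 95.5]
ft_force: [0.0, 0.4, -2.3]
grip_width: 0.0216
```

servo_tool(
  steps="-1 0 0 0; -2 0 0 0; -2 0 0 0",
)

```text
clock: 22.0
tcp_pos: [0.5805, 0.1672, 0.0384]
tcp_rot: [-180.0, 0.0, 95.5]
ft_force: [1.1, 0.0, -1.9]
grip_width: 0.0217
```

```bash
python3 -c "
from h import *
st();rel([.5814,.1625,.0389],95.5)"
```

```text
t 22.0 tcp [0.5805 0.1672 0.0384] rot [-1.7999e+02  1.0000e-02  9.5550e+01] F [ 1.12  0.01 -1.89] M [-0.035 -0.136 -0.037] w 0.0217
shift mm [-4.7  0.4 -0.5] turn 0.0009 q [ -5.  35. -24. 101.  18.  48. -32.]
```

servo_tool(
  steps="-1 0.4 -0.5 0; -2 0.4 -0.5 0; -2 0.4 -0.5 0",
)

```text
clock: 22.3
tcp_pos: [0.5812, 0.1651, 0.0389]
tcp_rot: [-180.0, 0.0, 95.5]
ft_force: [-0.1, -0.3, -2.0]
grip_width: 0.0218
```

servo_tool(
  steps="-0.5 0 0 0; -1 0 0 0; -1 0 0 0",
)

```text
clock: 22.6
tcp_pos: [0.5813, 0.1643, 0.0389]
tcp_rot: [180.0, 0.0, 95.6]
ft_force: [-0.0, 0.0, -2.0]
grip_width: 0.0217
```

servo_tool(
  steps="-0.5 0 0 0; -1 0 0 0; -1 0 0 0",
)

```text
clock: 22.9
tcp_pos: [0.5813, 0.1632, 0.0389]
tcp_rot: [-180.0, 0.0, 95.5]
ft_force: [-0.1, 0.1, -1.8]
grip_width: 0.0216
```

servo_tool(
  steps="-0.3 0 0 0; -0.7 0 0 0; -0.7 0 0 0",
)

```text
clock: 23.2
tcp_pos: [0.5814, 0.1627, 0.0389]
tcp_rot: [180.0, -0.0, 95.6]
ft_force: [-0.6, 0.0, -1.6]
grip_width: 0.0217
```

servo_tool(
  steps="-0.4 0 0 0; -0.8 0 0 0; -0.8 0 0 0",
)

```text
clock: 23.5
tcp_pos: [0.5814, 0.1625, 0.0389]
tcp_rot: [180.0, -0.0, 95.6]
ft_force: [-0.2, 3.7, -2.7]
grip_width: 0.0212
```

servo_tool(
  steps="-0.3 0 0 0; -0.5 0 0 0; -0.5 0 0 0",
)

```text
clock: 23.8
tcp_pos: [0.5815, 0.1625, 0.039]
tcp_rot: [180.0, -0.1, 95.6]
ft_force: [-1.3, 5.5, -2.6]
grip_width: 0.0217
```

It made contact exactly where predicted (y = 0.1625), with 5.5 N. I'll hold for over a second.

servo_tool(
  steps="0 0 0 0; 0 0 0 0; 0 0 0 0; 0 0 0 0; 0 0 0 0; 0 0 0 0",
)

```text
clock: 24.4
tcp_pos: [0.5814, 0.1624, 0.039]
tcp_rot: [180.0, -0.1, 95.6]
ft_force: [-0.7, 4.8, -2.8]
grip_width: 0.0214
```

servo_tool(
  steps="0 0 0 0; 0 0 0 0; 0 0 0 0; 0 0 0 0; 0 0 0 0; 0 0 0 0",
)

```text
clock: 25.0
tcp_pos: [0.5814, 0.1625, 0.039]
tcp_rot: [180.0, -0.1, 95.6]
ft_force: [-0.5, 5.6, -2.7]
grip_width: 0.0214
```

Run:
```python
from h import *
st()
im=env.read_camera("top");crop(im,150,140,250,240,6,"pics/top12.png");st()
```

```text
t 25.0 tcp [0.5814 0.1625 0.039 ] rot [ 1.7999e+02 -7.0000e-02  9.5600e+01] F [-0.46  5.61 -2.67] M [1.15  0.052 0.024] w 0.0214
t 25.05 tcp [0.5814 0.1625 0.039 ] rot [ 1.7999e+02 -7.0000e-02  9.5600e+01] F [-1.11  5.7  -2.44] M [1.071 0.062 0.021] w 0.0215
```

View pics/top12.png

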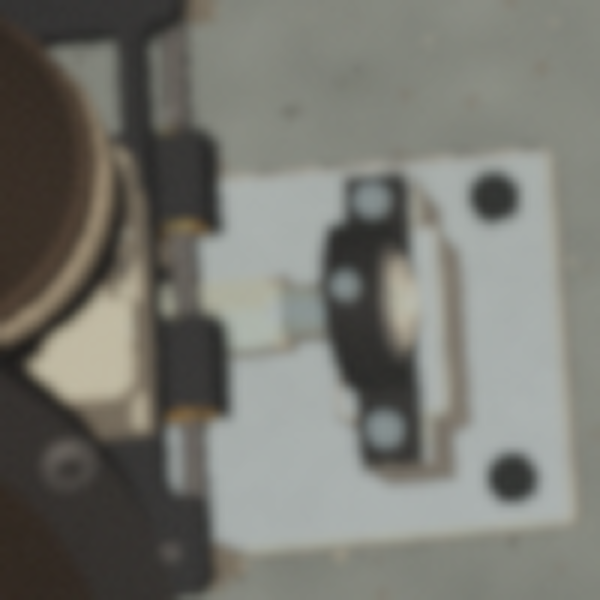

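The top view shows the no-go end stopped against the ball with its full length still outside the ring, at crop (305,310), and the force steady at about 5.6 N. So it is refused. Next I retreat and lift.

servo_tool(
  steps="5 0 0 0; 12 0 0 0; 20 0 0 0; 26 0 0 0; 26 0 -30 0; 26 0 -60 0; 26 0 -95 0; 26 0 -95 0",
)

```text
clock: 25.85
tcp_pos: [0.5816, 0.1893, 0.1389]
tcp_rot: [179.6, -0.1, 95.6]
ft_force: [1.0, 0.5, -1.1]
grip_width: 0.0213
```

Run:
```python
from h import *
st();rel([.5,-.19,.11],132)
t=lambda x,y,z:unproj("top",(320+x/8,190+y/8),z)
A,B=t(287,490,.055),t(527,265,.055);print(A,B,np.linalg.norm(A-B),(A+B)/2)
im=env.read_camera("top");crop(im,320,190,420,270,8,"pics/t_rest.png")
im=env.read_camera("side");crop(im,330,160,430,240,8,"pics/s_rest.png")
```

```text
t 25.85 tcp [0.5816 0.1893 0.1389] rot [ 1.7956e+02 -1.2000e-01  9.5580e+01] F [ 1.01  0.52 -1.06] M [ 0.007 -0.121 -0.039] w 0.0213
shift mm [-369.7 -118.3   27.2] turn -0.6357 q [ -5.  29. -26.  95.  15.  59. -30.]
[ 0.47715765 -0.17147316  0.055     ] [ 0.53070841 -0.22946384  0.055     ] 0.0789341735585367 [ 0.50393303 -0.2004685   0.055     ]
```

View pics/t_rest.png

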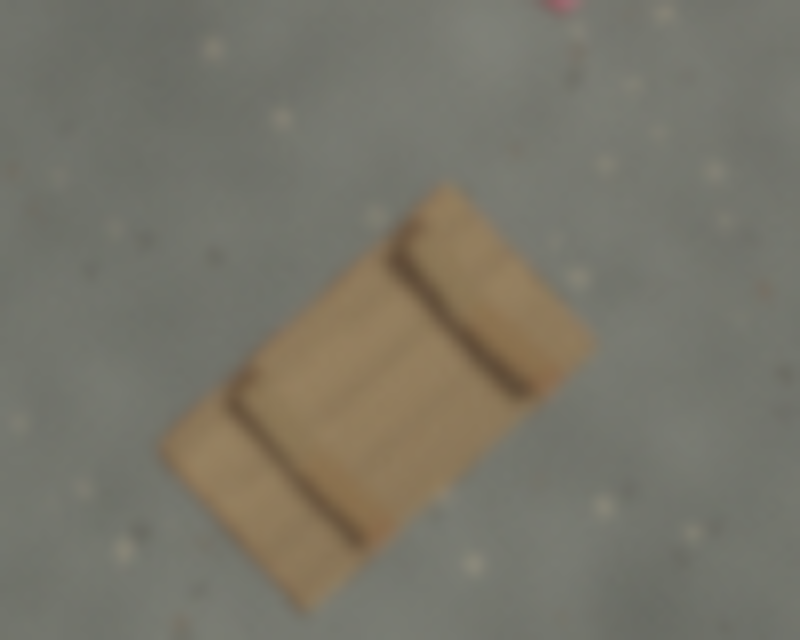

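View pics/s_rest.png

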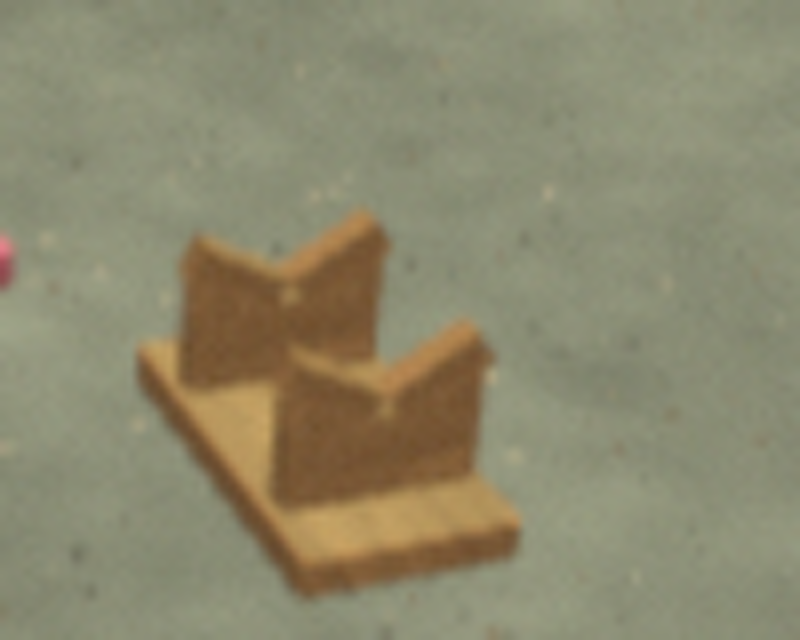

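servo_tool(
  steps="-40 -12 0 -0.06; -80 -25 0 -0.12; -120 -38 0 -0.2; -160 -51 5 -0.28; -200 -64 10 -0.36; -240 -76 15 -0.44; -280 -88 20 -0.52; -320 -100 25 -0.58; -355 -112 27 -0.62; -377 -118 27 -0.636; -377 -118 27 -0.636; -377 -118 27 -0.636",
)

```text
clock: 27.15
tcp_pos: [0.4971, -0.1992, 0.1057]
tcp_rot: [-180.0, -0.1, 131.9]
ft_force: [0.2, 0.0, -1.4]
grip_width: 0.0216
```

servo_tool(
  steps="0 0 0 0; 0 0 0 0",
)

```text
clock: 27.35
tcp_pos: [0.4983, -0.1978, 0.1067]
tcp_rot: [180.0, -0.0, 132.1]
ft_force: [0.3, 0.6, -0.8]
grip_width: 0.0216
```

Run:
```python
from h import *
st();rel([.5036,-.1977,.0065],132)
```

```text
t 27.35 tcp [ 0.4983 -0.1978  0.1067] rot [ 1.7999e+02 -3.0000e-02  1.3212e+02] F [ 0.27  0.65 -0.84] M [ 0.039 -0.144  0.017] w 0.0216
shift mm [ -3.6   4.  100.2] turn 0.002 q [ 40.  26. -32. 107.  17.  52.  42.]
```

servo_tool(
  steps="-3.5 4 0 0; -3.5 4 20 0; -3.5 4 45 0; -3.5 4 65 0; -3.5 4 80 0; -3.5 4 85 0; -3.5 4 85 0; -3.5 4 85 0",
)

```text
clock: 28.15
tcp_pos: [0.5042, -0.1991, 0.0226]
tcp_rot: [180.0, 0.1, 132.0]
ft_force: [-0.7, 0.3, -1.0]
grip_width: 0.0216
```

Run:
```python
from h import *
st();rel([.5036,-.1977,.0065],132)
im=env.read_camera("side");crop(im,330,160,430,240,8,"pics/s13.png")
im=env.read_camera("top");crop(im,320,190,420,270,8,"pics/t13.png")
```

```text
t 28.15 tcp [ 0.5042 -0.1991  0.0226] rot [1.7997e+02 5.0000e-02 1.3202e+02] F [-0.71  0.3  -1.03] M [ 0.037 -0.164 -0.044] w 0.0216
shift mm [ 1.5  0.5 16.1] turn 0.0003 q [ 37.  33. -29. 110.  23.  43.  37.]
```

View pics/s13.png

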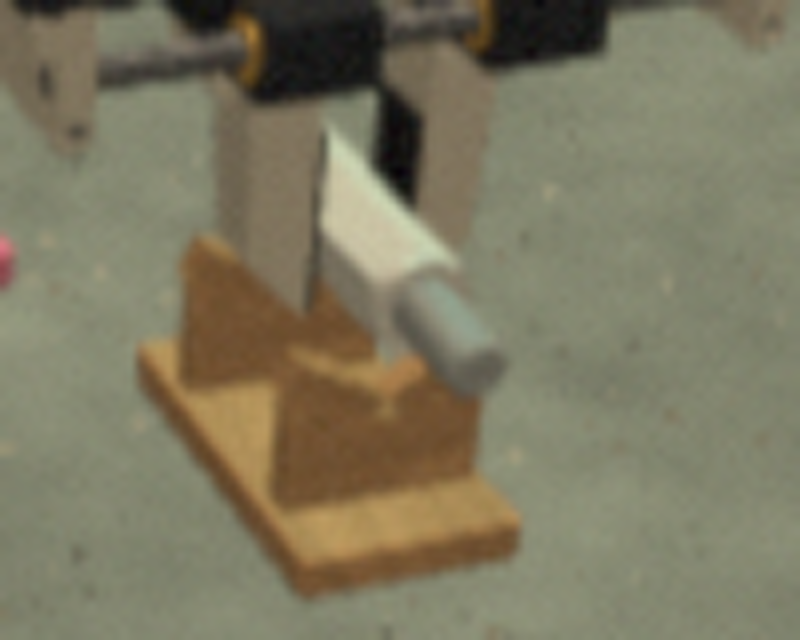

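View pics/t13.png

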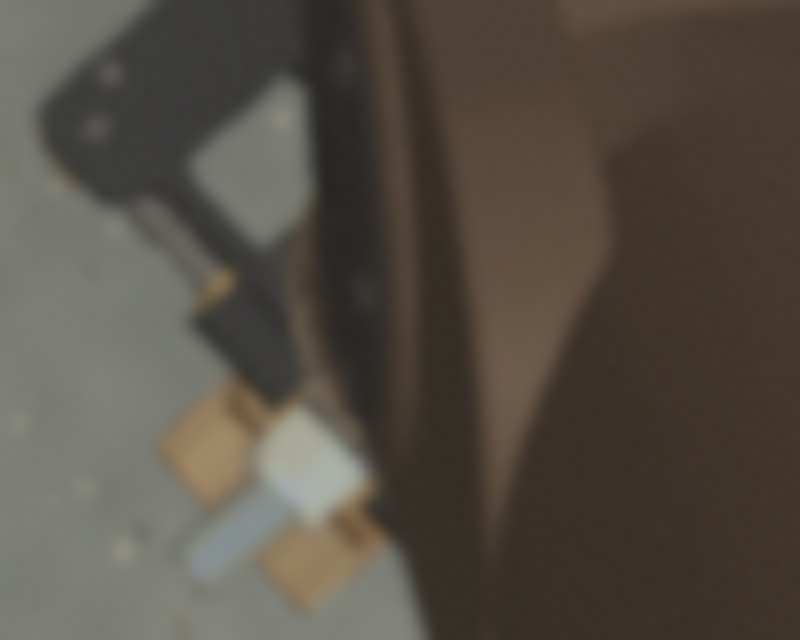

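The gauge hangs about 16 mm above the V notches and lined up with them. I'll lower it.

servo_tool(
  steps="1.5 0.4 4 0; 1.5 0.4 8 0; 1.5 0.4 12 0; 1.5 0.4 14 0; 1.5 0.4 15 0; 1.5 0.4 15 0; 1.5 0.4 15 0",
)

```text
clock: 28.95
tcp_pos: [0.5027, -0.198, 0.0069]
tcp_rot: [180.0, 0.0, 132.0]
ft_force: [-0.9, -0.2, -1.6]
grip_width: 0.0217
```

servo_tool(
  steps="0 0 0.5 0; 0 0 1 0; 0 0 1 0",
)

```text
clock: 29.25
tcp_pos: [0.503, -0.1979, 0.0064]
tcp_rot: [180.0, 0.0, 132.0]
ft_force: [-1.1, 0.4, 5.1]
grip_width: 0.0216
```

```bash
python3 -c "
from h import *
st();rel([.5036,-.1977,.0065],132)"
```

```text
t 29.25 tcp [ 0.503  -0.1979  0.0064] rot [1.7998e+02 4.0000e-02 1.3200e+02] F [-1.15  0.36  5.06] M [ 0.114  0.09  -0.008] w 0.0216
shift mm [-0.2  0.5 -0.1] turn -0.0001 q [ 36.  34. -28. 111.  24.  41.  36.]
```

servo_tool(
  steps="0 0 -0.4 0; 0 0 -0.4 0; 0 0 -0.4 0; 0 0 -0.4 0; 0 0 -0.4 0; 0 0 -0.4 0; 0 0 -0.4 0; 0 0 -0.4 0; 0 0 -0.4 0",
  gripper=0.85,
  squeeze=10,
)

```text
clock: 30.15
tcp_pos: [0.5027, -0.1979, 0.0063]
tcp_rot: [-180.0, 0.0, 132.0]
ft_force: [0.2, -1.0, 0.8]
grip_width: 0.0776
```

servo_tool(
  steps="0 0 -15 0; 0 0 -40 0; 0 0 -75 0; 0 0 -110 0; 0 0 -150 0; -40 0 -150 0; -80 0 -150 0; -120 0 -150 0; -160 0 -150 0; -160 0 -150 0",
)

```text
clock: 31.15
tcp_pos: [0.6112, -0.3217, 0.1549]
tcp_rot: [-180.0, 0.1, 131.7]
ft_force: [0.7, -0.0, -0.3]
grip_width: 0.0776
```

Run:
```python
from h import *
st()
im=env.read_camera("side");cv2.imwrite("pics/side14.png",im[:,:,::-1]);crop(im,330,160,430,240,8,"pics/s14.png")
im=env.read_camera("top");cv2.imwrite("pics/top14.png",im[:,:,::-1]);crop(im,320,190,420,270,8,"pics/t14.png")
```

```text
t 31.15 tcp [ 0.6112 -0.3217  0.1549] rot [-1.7995e+02  7.0000e-02  1.3173e+02] F [ 0.71 -0.04 -0.25] M [-0.001 -0.13   0.002] w 0.0776
```

View pics/s14.png

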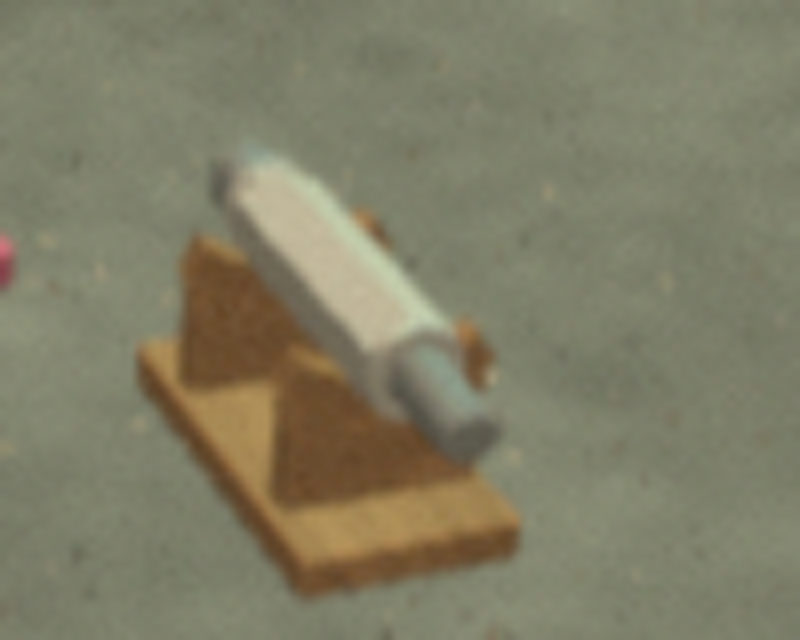

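View pics/top14.png

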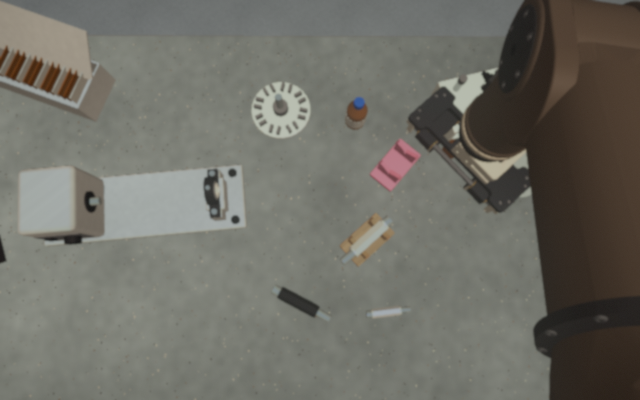

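View pics/t14.png

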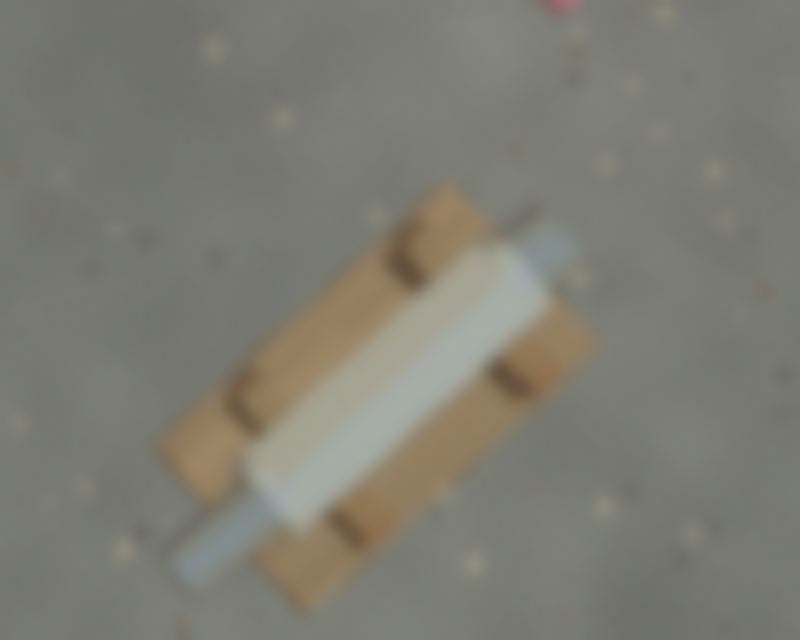

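View pics/side14.png

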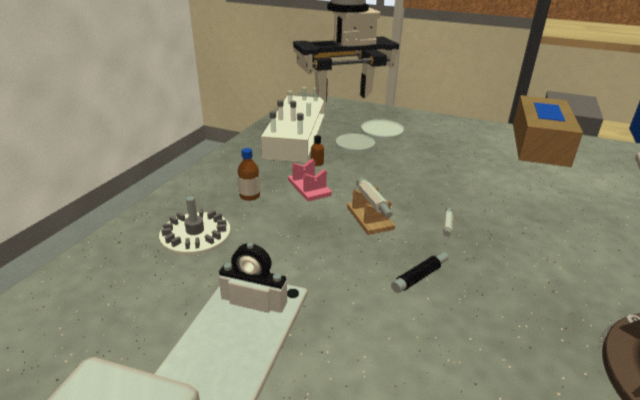

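servo_tool(
  steps="0 0 -25 0; 0 0 -50 0; 0 0 -60 0; 0 0 -60 0; 0 0 -60 0; 0 0 -60 0",
)

```text
clock: 31.85
tcp_pos: [0.6088, -0.3165, 0.2149]
tcp_rot: [-179.9, -0.1, 132.0]
ft_force: [0.1, -0.6, -0.1]
grip_width: 0.0781
```

Run:
```python
from h import *
st();print(env.get_obs()['qd'].round(2)); print(env.close_job()); st()
```

```text
t 31.85 tcp [ 0.6088 -0.3165  0.2149] rot [-1.7993e+02 -1.1000e-01  1.3201e+02] F [ 0.09 -0.6  -0.15] M [-0.005 -0.158  0.009] w 0.0781
[-0.    0.25  0.01 -0.31 -0.03  0.23  0.08]
the job is handed in; nothing more can be done
None
the job is handed in; nothing more can be done
```

The bearing passed the check: the go end went fully home and the no-go end was refused. I handed the job in at about 32 s; it reports no verdict.

- **Go end:** it slid in freely from the bench side. The shoulder met the ball with about 4–5 N and was held there for about 0.5 s. The side view then showed the tip filling the far mouth of the bore, and I drew it right out.
- **No-go end:** I offered it to the opposite face, on the drive side, because half-turning the gauge looked likely to pass the last joint's range. It stopped where the go-end contact predicted, within about 0.1 mm. I pressed for over 1 s at about 5–5.7 N and it did not enter.
- **Forces:** the highest reading while the gauge was on the bearing was under 6 N.
- **End state:** the last pictures show the gauge seated in both V notches, close to the rest's middle lengthwise, with the gripper clear. The wheel, the bottles and the other items look unmoved in both views.

**What disagreed:** the real fingertips sit about 27 mm above the reported TCP. Because of that, the first grasp closed on top of the handle, pressing with about 17 N. The gauge did not move, and I regrasped it 27 mm lower.

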